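# Fit a price tag in its collet stand and tighten the nut

### The job

Take the rectangular price tag out of the wooden rack and push its shank all the way into the bore of the steel clamp stand, so that its shoulder sits down on the rim. Then turn the stand's nut clockwise by its crank until the collet grips the shank firmly: feel for it, and stop without overtightening. Do not ram the tag against the stand, leave the round tag in the rack and the jar and the carton where they are.

Things in the scene. Friction and masses are not known exactly. Their poses are not given: they have to be found in the camera images.
- panel (a point): Centre of the rectangular price tag's panel: dark wood with a black face, 48 wide (its x), 12 thick (its y), 40 high (its z, up); grasp it across the 12. Below the panel: a round shoulder 22 across, 4 thick, then a steel shank, 12 in diameter and 48 long, its foot 72 below this point. It stands loose in one of the rack's two holes.
- shoulder (a point): On the rectangular tag's axis, underside of its shoulder, 24 below the panel's centre and 48 above the shank's foot (the last 6 taper to 7 in diameter). The tag is home when this point meets mouth.
- sign: The rectangular tag, 0.10 to 0.16 kg; origin at the shank's foot, z up the shank.
- mouth (a point): Centre of the bore's mouth, level with the rim's top, 75 above the counter. The stand is a fixed round steel sleeve 42 across on a disc foot 96 across. Bore 13.4 in diameter, 63 deep. About 37 below the mouth two sprung pads drag on the shank, so it does not drop home: pushing it past them takes about 4 to 12 N; home is the hard stop of shoulder on rim.
- rim: The stand's fixed top rim, 7 high, outer diameter 38; origin on the axis, 7 below the mouth. Pressing the tag on it with more than 60 N is ramming.
- collet: The jaws in the sleeve, 11 to 23 below the mouth; origin on the axis at the counter. The push needed at the post is steady (7 to 10 N by a finger on its side) while they are free, creeping up a little; after an unknown 0.4 to 1.5 rad they meet the shank and it rises by some 18 N per further rad. Right is a rise of 6 to 8 N above that; under 4 N is loose, over 9 N overtight.
- post (a point): On the crank's upright black post, a cylinder 14 in diameter from 47 to 97 above the counter (this point at 80), to be pinched from above. It stands on a level bar out of the nut (a ring 60 across, 38 to 56 above the counter) and travels on a 75 mm circle about the stand's axis; clockwise seen from above tightens. The nut stays where it is left.
- disc_panel (a point): Centre of the round tag's panel (42 in diameter, 12 thick), which stands in the rack's other hole and must stay there; same shank and shoulder as the rectangular tag.
- rack: Fixed wooden block, 70 (x) x 170 (y) x 55 high, with two holes 14 in diameter and 50 deep, at 47 either side of its centre along y. Origin under its centre.
- jar_mid (a point): Middle of a glass jar, 68 across and 100 high, on the counter.
- carton_mid (a point): Middle of a cardboard carton, 90 x 150 x 50 high, on the counter.
Things that resemble listed ones, but are neither listed nor needed, are in the scene too. Leave any green or purple look-alike of the rack alone.

How it is judged:
By the outcome, as a careful person would: the job done as asked, in the order asked, and still so for the second after the job is handed in, with the robot touching nothing.
It also fails if it takes over 67 s, if anything falls off the work surface, if the arm or the gripper's body presses on something with over 40 N, if the wrist force passes 120 N, or if a joint passes its speed limit or range.

### The arm

A 6-joint arm with a two-finger parallel gripper is mounted at the origin on the work surface. World frame = base frame: x ahead of the robot, y to its left, z up, the work surface at z = 0. Lengths are in mm, angles in rad, forces in N, time in s.
With the tool pointing down it reaches from about 400 to 925 mm from the base axis. Payload 12.5 kg.
Tool frame: the origin (TCP) lies between the finger pads; the fingertips stand 11 mm ahead of it and the grasp point (between the pads) lies 8 mm behind it; y points along the fingers, x is the direction in which the jaws open and shut, and the axes are right-handed (so a half turn about y gives the same grasp; the last joint's range is limited). The gripper opens to 95 mm and grips with 3 to 60 N. Pads are 20 mm wide; open, the fingers measure 119 mm over their backs; the gripper's body (75 mm by 180 mm) begins 59 mm behind the grasp point.
Start: joints at [1.012, 0.491, 1.559, -0, 1.092, -0.106], TCP at [273.414, 562.041, 225.661] pointing down, gripper open.
Joint ranges: [-3.1, 3.1], [-0.84, 2.19], [0.05, 2.79], [-1.13, 4.28], [0.06, 2.93], [-2.69, 2.69]. Speed limits (rad/s): [2.22, 2.22, 2.79, 3.14, 3.14, 3.14].

### API

Orientations are given as [roll, pitch, yaw] about the fixed x, y, z axes, in that order (R = Rz(yaw) Ry(pitch) Rx(roll)).
In Python, from cell import env gives the robot as it stands.
- The arm moves only by the tool jog_arm, never from a script. Its argument "series" is a list of rows, each an object of numbers: "dx", "dy", "dz": the shift along the world's x, y, z in m; "rx", "ry", "rz": the turn, a rotation vector about the world's x, y, z in degrees; "gripper": the opening, from 0 (shut) to 1 (fully open). A call has 1 to 12 rows; each row shifts and turns the commanded pose from where the row before left it; what a row does not reach is not made up. A row lasts 1/10 s, in which the tool goes at most 50 mm and 8.59 degrees, less where a joint would pass 70% of its speed; a pose out of reach is approached as far as the arm can. A call is refused whole if a number of a shift passes 0.05 or a number of a turn 8.59, either way. A call with a gripper value outside its range is refused whole. The fingers move at their own pace and stop on an object; the grip force is fixed at half the most. Time passes only in rows, so rows that do not move let the fingers close. It gives the time, the measured TCP pose, the force and the opening at its end, in the units of the state.
- env.state(): the state, without advancing time (a new reading comes with each control period).
- env.read_camera(name): name is "side" or "top"; returns the picture (480x640x3 uint8, red, green, blue); there is no depth.
- env.camera_info(name): a dict with "camera_matrix" (3x3 intrinsics, pixels), "k1" (the pictures are not rectified: a ray, as slopes to the right and down, at radius r is drawn at 1 + k1 r^2 times it, then the intrinsics apply), "R" (3x3) and "t" (3): a world point X has camera coordinates R X + t. Camera axes: x right, y down, z forward; pixel columns grow to the right and rows downward; lengths in mm; the calibration is good to about 2 mm. A picture is of the moment at which its call begins. camera_info takes no time and is no camera call.
- env.job_done(): hands the job in, once; it reports no verdict.
The state is a dict: "t": time; "joints": joint angles; "qvel": joint speeds; "tau": joint torques, N m; "eef_pos": TCP position; "tcp_rot": TCP orientation; "ft_force": force on the tool from outside, world axes, zero at the start; "moment": the same for the moment, N m; "opening": opening from 0.0 (shut) to 1.0 (fully open).
Only numpy, scipy, OpenCV 4.12 (cv2) and the standard library are available. Lean on these libraries where they do the work, as an engineer would, in place of code of your own. Each camera call takes 0.05 s, during which the arm holds its last target.

## Working session

There is one attempt and no reset: what is moved stays moved. The work goes in short steps, Python scripts to look and compute and a tool call to move; the robot and the scene stay as the last step left them, time stands still between calls to the robot, and variables do not carry over. Pictures are saved under pics/ and viewed, and the job is handed in when it is done.

Besides the shell and the picture viewer there is one more tool, called after "Call:" as name(argument=value, ...) on one line, values as JSON. jog_arm: Moves the arm, as the interface text tells. Its arguments: {"type":"object","properties":{"series":{"type":"array"}},"required":["series"]}

```bash
ls; mkdir -p pics
python3 - <<'E'
from cell import env
import cv2
for n in("side","top"):
    im=env.read_camera(n); cv2.imwrite(f"pics/{n}0.png",im[:,:,::-1])
    print(n,env.camera_info(n))
print(env.state())
E
```

```text
pics
side {'camera_matrix': array([[507.05150518,   0.        , 311.72677675],
       [  0.        , 507.05150518, 236.13022971],
       [  0.        ,   0.        ,   1.        ]]), 'k1': -0.08563313961075267, 'R': array([[-0.99385048, -0.11070946, -0.00215301],
       [-0.05232865,  0.48671775, -0.87199056],
       [ 0.09758551, -0.86651558, -0.48951795]]), 't': array([ 441.8753283 ,   70.85970438, 1235.29198303])}
top {'camera_matrix': array([[543.68958946,   0.        , 326.78475422],
       [  0.        , 543.68958946, 236.80573845],
       [  0.        ,   0.        ,   1.        ]]), 'k1': -0.164305164472013, 'R': array([[ 0.01371273, -0.99989313,  0.00506912],
       [-0.99490131, -0.01415051, -0.09985559],
       [ 0.09991665, -0.00367398, -0.99498903]]), 't': array([   8.45025835,  429.01875556, 1380.50193885])}
{'t': 0.1, 'joints': array([ 1.01240983e+00,  4.91455296e-01,  1.55939496e+00,  2.68908360e-05,
        1.09168889e+00, -1.05606365e-01]), 'qvel': array([-0.0001145 , -0.00111319, -0.00011986,  0.00076964, -0.00114462,
       -0.00025188]), 'tau': array([ 2.63576367e-03, -6.13619471e+01, -2.58602875e+01,  6.94029825e-02,
        4.70671419e-02, -4.51601227e-05]), 'eef_pos': array([273.28543737, 561.857792  , 225.14528025]), 'tcp_rot': array([-1.57067284e+00,  9.38706343e-04,  1.11800384e+00]), 'ft_force': array([-0.33709285,  0.69868561,  0.29316025]), 'moment': array([ 0.01511752, -0.00975225,  0.05949035]), 'opening': 1.0010657694452434}
```

View pics/side0.png

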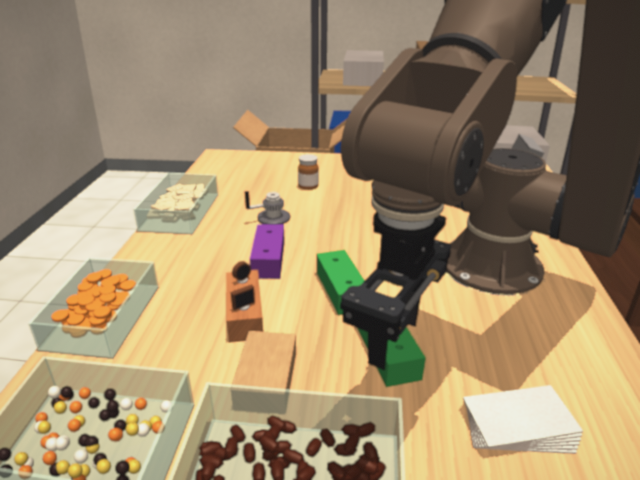

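View pics/top0.png

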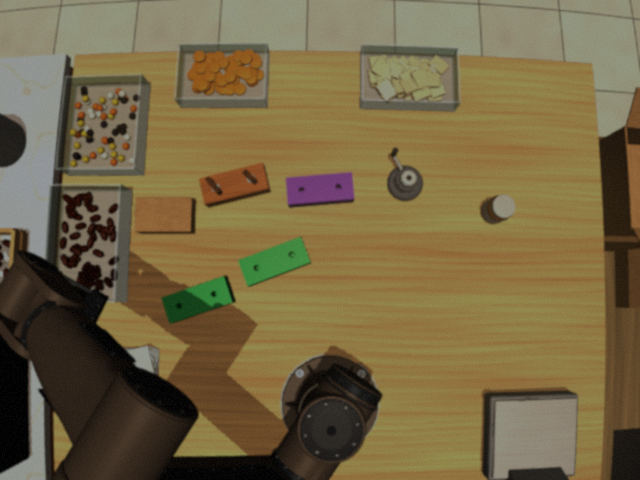

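Run:
```python
import cv2,numpy as np
s=cv2.imread("pics/side0.png");t=cv2.imread("pics/top0.png")
a=cv2.resize(t[150:220,190:290],(800,560),interpolation=cv2.INTER_CUBIC)
b=cv2.resize(t[140:210,370:450],(640,560),interpolation=cv2.INTER_CUBIC)
c=cv2.resize(s[250:350,215:315],(600,600),interpolation=cv2.INTER_CUBIC)
d=cv2.resize(s[180:240,235:305],(700,600),interpolation=cv2.INTER_CUBIC)
for n,i in zip("abcd",(a,b,c,d)): cv2.imwrite(f"pics/z{n}.png",i)
```

```text
(no output)
```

View pics/za.png

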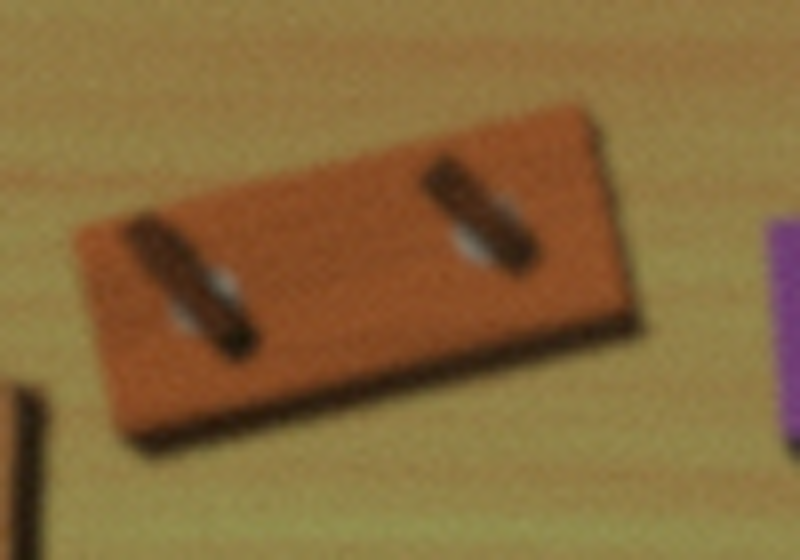

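View pics/zb.png

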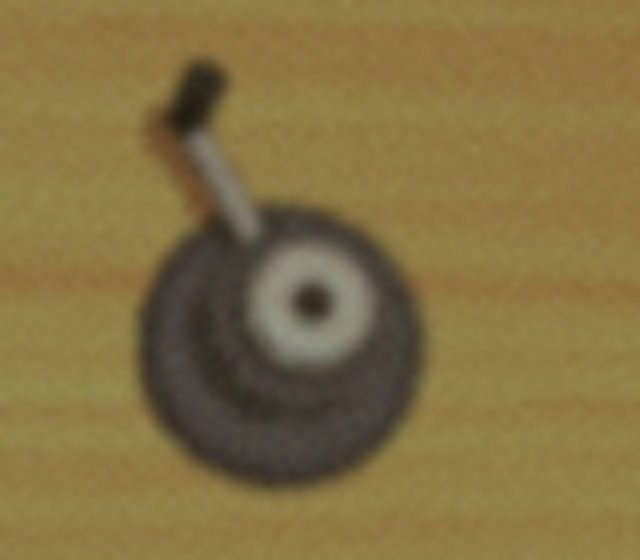

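View pics/zc.png

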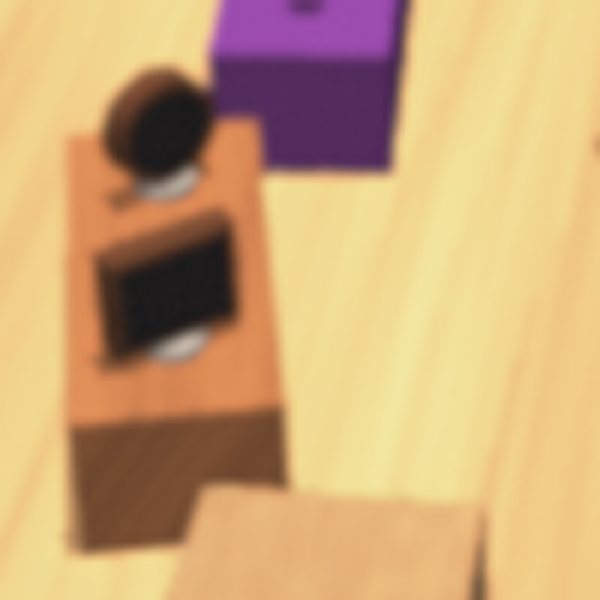

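View pics/zd.png

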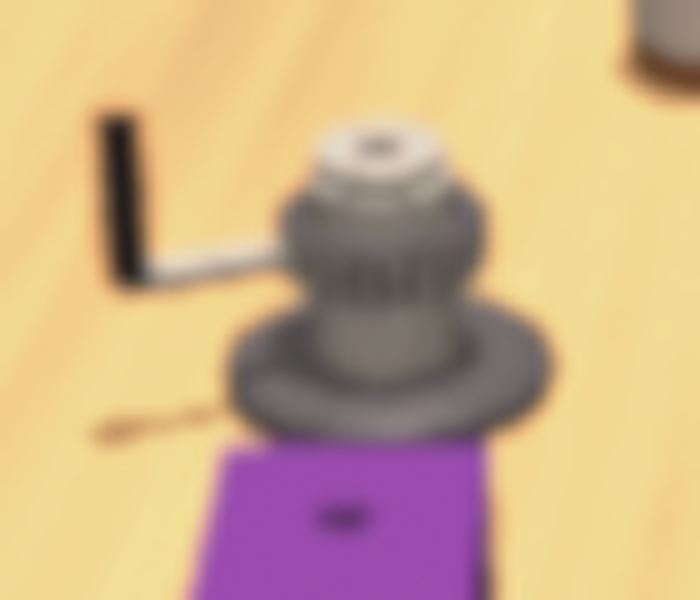

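```bash
cat > h.py <<'E'
import numpy as np,cv2,json
def norm(ci,px):
    px=np.atleast_2d(np.asarray(px,float)); K=np.array(ci["camera_matrix"])
    d=(px-[K[0,2],K[1,2]])/[K[0,0],K[1,1]]
    u=d.copy()
    for _ in range(30): u=d/(1+ci["k1"]*(u**2).sum(1,keepdims=True))
    return u
def ray(ci,px):
    u=norm(ci,px); R=np.array(ci["R"]);t=np.array(ci["t"])
    v=np.c_[u,np.ones(len(u))]@R; return -R.T@t, v/np.linalg.norm(v,axis=1,keepdims=True)
def onz(ci,px,z):
    C,v=ray(ci,px); return C+v*((z-C[2])/v[:,2])[:,None]
def tri(cis,pxs):
    A=np.zeros((3,3));b=np.zeros(3);L=[]
    for ci,p in zip(cis,pxs):
        C,v=ray(ci,p);v=v[0];P=np.eye(3)-np.outer(v,v);A+=P;b+=P@C;L.append((P,C))
    X=np.linalg.solve(A,b);return X,[np.linalg.norm(P@(X-C)) for P,C in L]
def proj(ci,X):
    x=np.atleast_2d(X)@np.array(ci["R"]).T+ci["t"];u=x[:,:2]/x[:,2:]
    u=u*(1+ci["k1"]*(u**2).sum(1,keepdims=True));K=np.array(ci["camera_matrix"])
    return u*[K[0,0],K[1,1]]+[K[0,2],K[1,2]]
def blobs(mask,roi,amin=8):
    m=np.zeros_like(mask,np.uint8);x0,y0,x1,y1=roi;m[y0:y1,x0:x1]=mask[y0:y1,x0:x1]
    n,l,s,c=cv2.connectedComponentsWithStats(m)
    return [(int(s[i,4]),c[i],(l==i).astype(np.uint8)) for i in range(1,n) if s[i,4]>=amin]
E
python3 - <<'E'
from h import *
from cell import env
T=env.camera_info("top");S=env.camera_info("side")
t=cv2.imread("pics/top0.png");s=cv2.imread("pics/side0.png")
ht=cv2.cvtColor(t,cv2.COLOR_BGR2HSV);hs=cv2.cvtColor(s,cv2.COLOR_BGR2HSV)
for p in [(213,186),(205,198),(250,177),(210,165),(400,170),(408,178),(395,152),(405,190)]: print(p,ht[p[1],p[0]])
# rack top incl. tags
H,Sa,V=ht[...,0],ht[...,1].astype(int),ht[...,2].astype(int)
m=((H<14)|(H>174))&(Sa>110)&(V>100)
for a,c,b in blobs(m,(190,150,290,215),50):
    b=cv2.morphologyEx(b,cv2.MORPH_CLOSE,np.ones((9,9)))
    cn=max(cv2.findContours(b,0,2)[0],key=cv2.contourArea);r=cv2.minAreaRect(cn);print("rack",a,r)
    q=cv2.boxPoints(r);P=onz(T,q,55);print(P.round(1),np.linalg.norm(P-np.roll(P,1,0),axis=1)); print("centre",P.mean(0))
dk=(V<80)
for a,c,b in blobs(dk,(200,160,265,196),15):
    cn=max(cv2.findContours(b,0,2)[0],key=cv2.contourArea);r=cv2.minAreaRect(cn);print("dark",a,c,r,onz(T,[c],97),onz(T,cv2.boxPoints(r),97).round(1).tolist())
br=(Sa<60)&(V>120)
for a,c,b in blobs(br,(385,165,430,205),15): 
    cn=max(cv2.findContours(b,0,2)[0],key=cv2.contourArea);e=cv2.minEnclosingCircle(cn);print("rim top",a,c,e,onz(T,[e[0],c],75))
E
```

```text
(213, 186) [ 12 169  74]
(205, 198) [ 11 187 139]
(250, 177) [ 12 186  70]
(210, 165) [ 21 136 144]
(400, 170) [16 60 81]
(408, 178) [20 98 57]
(395, 152) [ 19 105  46]
(405, 190) [18 60 64]
rack 1433 ((233.61767578125, 182.97059631347656), (25.951309204101562, 65.72715759277344), 75.96376037597656)
[[571.8 346.1  55. ]
 [614.8 182.4  55. ]
 [549.3 164.3  55. ]
 [506.4 326.9  55. ]] [ 68.1387915  169.27440244  67.94732483 168.09262069]
centre [560.59525606 254.9207819   55.        ]
dark 68 [249.66176471 176.75      ] ((249.50003051757812, 176.50001525878906), (15.55634880065918, 4.242640495300293), 45.0) [[568.10135305 207.85901599  97.        ]] [[578.7, 226.1, 97.0], [586.4, 218.9, 97.0], [558.8, 190.5, 97.0], [551.2, 197.8, 97.0]]
dark 94 [214.12765957 185.91489362] ((213.99180603027344, 185.59014892578125), (20.613937377929688, 4.865401744842529), 50.19443130493164) [[544.18337481 295.94603588  97.        ]] [[560.9, 318.4, 97.0], [568.9, 309.3, 97.0], [529.2, 274.4, 97.0], [521.3, 283.5, 97.0]]
dark 59 [254.83050847 193.11864407] ((253.2941131591797, 193.67648315429688), (2.9104273319244385, 22.55581283569336), 75.96376037597656) [[527.05361049 193.6985598   97.        ]] [[522.0, 225.4, 97.0], [536.3, 171.5, 97.0], [529.2, 169.6, 97.0], [515.0, 223.4, 97.0]]
rim top 124 [408.40322581 177.44354839] ((408.60205078125, 177.2346954345703), 6.970083236694336) [[ 577.50659694 -189.76365883   75.        ]
 [ 576.95834466 -189.25401117   75.        ]]
```

Run:
```python
from h import *
from cell import env
T=env.camera_info("top");S=env.camera_info("side")
t=cv2.imread("pics/top0.png");s=cv2.imread("pics/side0.png")
hs=cv2.cvtColor(s,cv2.COLOR_BGR2HSV);V=hs[...,2].astype(int);Sa=hs[...,1].astype(int)
ht=cv2.cvtColor(t,cv2.COLOR_BGR2HSV);VT=ht[...,2].astype(int);ST=ht[...,1].astype(int)
for a,c,b in blobs(V<62,(225,255,262,318),20):
    cn=max(cv2.findContours(b,0,2)[0],key=cv2.contourArea);r=cv2.minAreaRect(cn)
    ap=cv2.approxPolyDP(cn,2,True)[:,0];print("face",a,c,r,ap.tolist(),"onz79",onz(S,[c],79).round(1))
    print(onz(S,ap,99).round(1).tolist())
# rim side
for a,c,b in blobs((Sa<70)&(V>150),(262,188,285,203),10):
    cn=max(cv2.findContours(b,0,2)[0],key=cv2.contourArea);x,y,w,h=cv2.boundingRect(cn);print("rim side",a,c,(x,y,w,h))
for a,c,b in blobs((Sa<70)&(V<150)&(V>60),(255,180,300,228),10):
    x,y,w,h=cv2.boundingRect(b);print("grey side",a,c,(x,y,w,h))
# expected projections
for X in [(577.2,-189.5,75),(577.2,-189.5,0),(577.2,-189.5,14)]: print(X,proj(S,X),proj(T,X))
# foot in top
for a,c,b in blobs((ST<95)&(VT<130)|(VT<70),(384,160,428,206),50):
    cn=max(cv2.findContours(b,0,2)[0],key=cv2.contourArea);print("foot",a,cv2.minEnclosingCircle(cn),cv2.fitEllipse(cn),onz(T,[cv2.fitEllipse(cn)[0]],10))
for a,c,b in blobs(VT<62,(388,144,402,158),5):
    ys,xs=np.nonzero(b);print("post top",a,c,list(zip(xs,ys)), onz(T,[c],72))
for a,c,b in blobs(V<80,(240,185,256,212),5):
    ys,xs=np.nonzero(b);print("post side",a,c,xs.min(),xs.max(),ys.min(),ys.max()); cs=c
# dark hole top view subpixel
g=255-cv2.cvtColor(t,cv2.COLOR_BGR2GRAY)[174:182,404:414].astype(float);w=np.clip(g-120,0,None)**1
print(g.astype(int))
```

```text
face 144 [242.36111111 271.63888889] ((242.2000274658203, 271.60003662109375), (10.733125686645508, 15.205260276794434), 26.56505012512207) [[248, 266], [241, 266], [235, 275], [238, 278], [246, 276]] onz79 [[568.4 211.2  79. ]]
[[553.2, 218.7, 99.0], [567.7, 220.3, 99.0], [572.0, 254.6, 99.0], [563.4, 264.6, 99.0], [549.1, 255.7, 99.0]]
face 246 [243.08536585 298.59349593] ((243.4315185546875, 298.6507263183594), (12.52340316772461, 22.120777130126953), 69.44395446777344) [[252, 290], [234, 296], [235, 307], [251, 302]] onz79 [[545.1 304.8  79. ]]
[[526.7, 302.0, 99.0], [556.6, 325.1, 99.0], [546.5, 358.5, 99.0], [520.4, 340.1, 99.0]]
rim side 87 [272.90804598 195.45977011] (266, 192, 15, 8)
grey side 577 [273.17331023 212.28596187] (258, 198, 32, 26)
(577.2, -189.5, 75) [[272.12529366 194.38034248]] [[408.49925802 177.35165598]]
(577.2, -189.5, 0) [[273.1607997  218.17707307]] [[404.17808247 183.20743638]]
(577.2, -189.5, 14) [[272.97031128 213.8241403 ]] [[404.95119015 182.1600044 ]]
foot 805 ((403.0, 179.0), 21.023895263671875) ((403.8941345214844, 181.58831787109375), (31.816804
[... 808 characters left out ...]
), (np.int64(393), np.int64(154)), (np.int64(394), np.int64(154)), (np.int64(395), np.int64(154)), (np.int64(391), np.int64(155)), (np.int64(392), np.int64(155)), (np.int64(393), np.int64(155)), (np.int64(394), np.int64(155)), (np.int64(392), np.int64(156))] [[ 642.13555915 -152.44973474   72.        ]]
post side 32 [246.84375 199.8125 ] 246 248 192 207
[[115 113 113 121 128 130 126 115 113 120]
 [111 116 126 145 159 160 144 125 114 113]
 [114 124 140 172 193 193 178 147 120 112]
 [119 126 155 193 206 204 193 160 127 114]
 [113 126 151 187 205 208 192 159 124 113]
 [111 114 136 161 183 184 174 143 121 113]
 [110 112 120 137 149 151 137 125 119 116]
 [114 110 114 118 123 125 121 117 116 115]]
```

Call:
jog_arm(series=[{"dx": 0.0275,"dy": -0.026,"rz": 6.5,"gripper": 0.5},{"dx": 0.0275,"dy": -0.026,"rz": 6.5},{"dx": 0.0275,"dy": -0.026,"rz": 6.5},{"dx": 0.0275,"dy": -0.026,"rz": 6.5},{"dx": 0.0275,"dy": -0.026,"rz": 6.5},{"dx": 0.0275,"dy": -0.026,"rz": 6.5},{"dx": 0.0275,"dy": -0.026,"rz": 6.5},{"dx": 0.0275,"dy": -0.026,"rz": 6.5},{"dx": 0.0275,"dy": -0.026,"rz": 6.5},{"dx": 0.0275,"dy": -0.026,"rz": 6.5},{},{}])

```text
$.series[0]: bad value
```

Call:
jog_arm(series=[{"dx": 0.0275,"dy": -0.026,"dz": 0,"rx": 0,"ry": 0,"rz": 6.5,"gripper": 0.5}])

```text
t: 0.2
eef_pos: [299.1, 537.4, 225.1]
tcp_rot: [-1.57, 0.0, 1.235]
ft_force: [1.0, -0.6, 0.2]
opening: 0.962
```

Call:
jog_arm(series=[{"dx": 0.0275,"dy": -0.0262,"dz": 0,"rx": 0,"ry": 0,"rz": 6.5,"gripper": 0.5},{"dx": 0.0275,"dy": -0.0262,"dz": 0,"rx": 0,"ry": 0,"rz": 6.5,"gripper": 0.5},{"dx": 0.0275,"dy": -0.0262,"dz": 0,"rx": 0,"ry": 0,"rz": 6.5,"gripper": 0.5},{"dx": 0.0275,"dy": -0.0262,"dz": 0,"rx": 0,"ry": 0,"rz": 6.5,"gripper": 0.5},{"dx": 0.0275,"dy": -0.0262,"dz": 0,"rx": 0,"ry": 0,"rz": 6.5,"gripper": 0.5},{"dx": 0.0275,"dy": -0.0262,"dz": 0,"rx": 0,"ry": 0,"rz": 6.5,"gripper": 0.5},{"dx": 0.0275,"dy": -0.0262,"dz": 0,"rx": 0,"ry": 0,"rz": 6.5,"gripper": 0.5},{"dx": 0.0275,"dy": -0.0262,"dz": 0,"rx": 0,"ry": 0,"rz": 6.5,"gripper": 0.5},{"dx": 0.0275,"dy": -0.0262,"dz": -0.03,"rx": 0,"ry": 0,"rz": 6.5,"gripper": 0.5},{"dx": 0,"dy": 0,"dz": -0.04,"rx": 0,"ry": 0,"rz": 0,"gripper": 0.5},{"dx": 0,"dy": 0,"dz": 0,"rx": 0,"ry": 0,"rz": 0,"gripper": 0.5},{"dx": 0,"dy": 0,"dz": 0,"rx": 0,"ry": 0,"rz": 0,"gripper": 0.5}])

```text
t: 1.4
eef_pos: [548.2, 300.5, 155.9]
tcp_rot: [-1.569, -0.001, 2.252]
ft_force: [-0.4, -0.3, 0.3]
opening: 0.498
```

```bash
cat > pic.py <<'E'
import sys,cv2
from cell import env
n,name=sys.argv[1:3];x0,y0,x1,y1=map(int,sys.argv[3:7])
im=env.read_camera(n)[:,:,::-1];cv2.imwrite(f"pics/{name}_full.png",im)
f=min(800/(x1-x0),600/(y1-y0))
cv2.imwrite(f"pics/{name}.png",cv2.resize(im[y0:y1,x0:x1],None,fx=f,fy=f,interpolation=cv2.INTER_CUBIC))
E
python3 pic.py side s1 190 220 310 340; python3 pic.py top t1 170 140 290 230
```

```text
(no output)
```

View pics/s1.png

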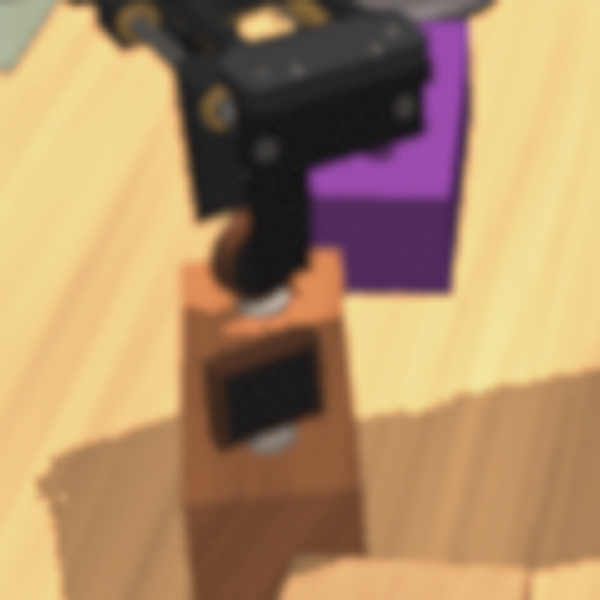

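View pics/t1.png

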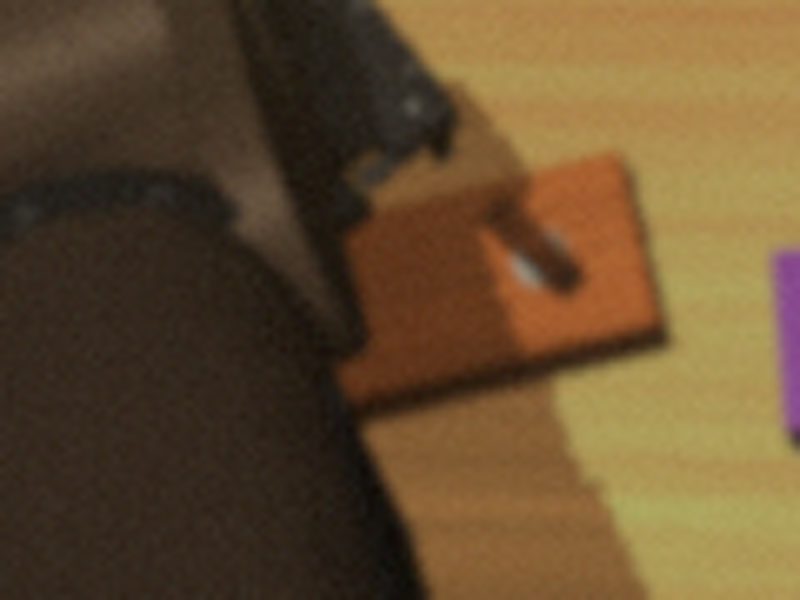

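Call:
jog_arm(series=[{"dx": 0.0007,"dy": -0.0003,"dz": -0.03,"rx": 0,"ry": 0,"rz": 0,"gripper": 0.5},{"dx": 0,"dy": 0,"dz": -0.03,"rx": 0,"ry": 0,"rz": 0,"gripper": 0.5},{"dx": 0,"dy": 0,"dz": -0.019,"rx": 0,"ry": 0,"rz": 0,"gripper": 0.5},{"dx": 0,"dy": 0,"dz": 0,"rx": 0,"ry": 0,"rz": 0,"gripper": 0.5},{"dx": 0,"dy": 0,"dz": 0,"rx": 0,"ry": 0,"rz": 0,"gripper": 0.5}])

```text
t: 2.0
eef_pos: [549.6, 300.7, 78.4]
tcp_rot: [-1.573, 0.0, 2.253]
ft_force: [0.2, 0.5, 1.5]
opening: 0.501
```

```bash
python3 pic.py side s2 190 220 310 340
```

```text
(no output)
```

View pics/s2.png

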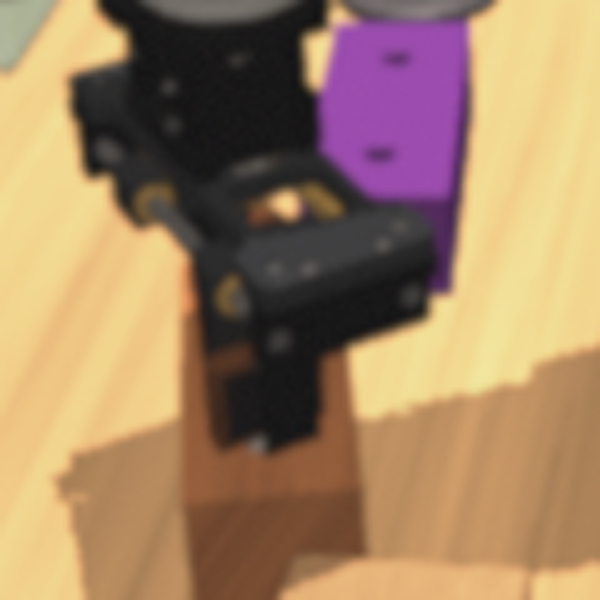

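Call:
jog_arm(series=[{"dx": 0,"dy": 0,"dz": 0,"rx": 0,"ry": 0,"rz": 0,"gripper": 0.0},{"dx": 0,"dy": 0,"dz": 0,"rx": 0,"ry": 0,"rz": 0,"gripper": 0.0},{"dx": 0,"dy": 0,"dz": 0,"rx": 0,"ry": 0,"rz": 0,"gripper": 0.0},{"dx": 0,"dy": 0,"dz": 0,"rx": 0,"ry": 0,"rz": 0,"gripper": 0.0},{"dx": 0,"dy": 0,"dz": 0,"rx": 0,"ry": 0,"rz": 0,"gripper": 0.0},{"dx": 0,"dy": 0,"dz": 0,"rx": 0,"ry": 0,"rz": 0,"gripper": 0.0}])

```text
t: 2.65
eef_pos: [548.9, 300.2, 76.8]
tcp_rot: [-1.571, -0.001, 2.252]
ft_force: [-1.8, 3.4, 1.8]
opening: 0.126
```

Call:
jog_arm(series=[{"dx": 0,"dy": 0,"dz": 0.015,"rx": 0,"ry": 0,"rz": 0,"gripper": 0.0},{"dx": 0,"dy": 0,"dz": 0.02,"rx": 0,"ry": 0,"rz": 0,"gripper": 0.0},{"dx": 0,"dy": 0,"dz": 0.02,"rx": 0,"ry": 0,"rz": 0,"gripper": 0.0},{"dx": 0,"dy": 0,"dz": 0.03,"rx": 0,"ry": 0,"rz": 0,"gripper": 0.0},{"dx": 0,"dy": 0,"dz": 0.035,"rx": 0,"ry": 0,"rz": 0,"gripper": 0.0},{"dx": 0,"dy": 0,"dz": 0,"rx": 0,"ry": 0,"rz": 0,"gripper": 0.0}])

```text
t: 3.25
eef_pos: [550.6, 300.4, 201.9]
tcp_rot: [-1.578, 0.002, 2.253]
ft_force: [0.7, 0.6, -0.8]
opening: 0.126
```

```bash
python3 pic.py side s3 190 160 310 330
```

```text
(no output)
```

View pics/s3.png

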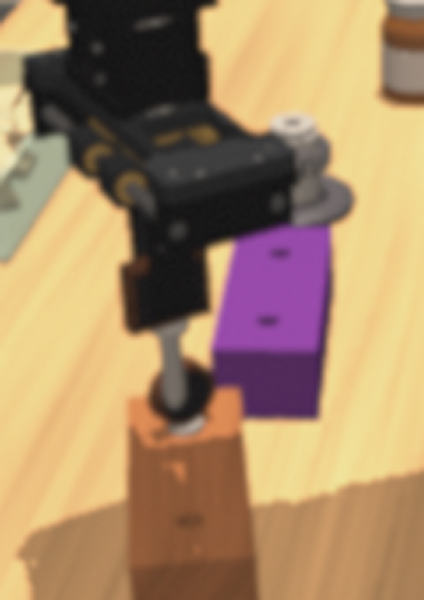

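Call:
jog_arm(series=[{"dx": 0.002,"dy": -0.02,"dz": 0,"rx": 0,"ry": 0,"rz": -3,"gripper": 0.0},{"dx": 0.002,"dy": -0.035,"dz": 0,"rx": 0,"ry": 0,"rz": -4,"gripper": 0.0},{"dx": 0.002,"dy": -0.04,"dz": 0,"rx": 0,"ry": 0,"rz": -4,"gripper": 0.0},{"dx": 0.002,"dy": -0.04,"dz": 0,"rx": 0,"ry": 0,"rz": -4,"gripper": 0.0},{"dx": 0.002,"dy": -0.04,"dz": 0,"rx": 0,"ry": 0,"rz": -4,"gripper": 0.0},{"dx": 0.002,"dy": -0.04,"dz": 0,"rx": 0,"ry": 0,"rz": -4,"gripper": 0.0},{"dx": 0.002,"dy": -0.04,"dz": 0,"rx": 0,"ry": 0,"rz": -4,"gripper": 0.0},{"dx": 0.002,"dy": -0.04,"dz": 0,"rx": 0,"ry": 0,"rz": -4,"gripper": 0.0},{"dx": 0.002,"dy": -0.04,"dz": 0,"rx": 0,"ry": 0,"rz": -4,"gripper": 0.0},{"dx": 0.002,"dy": -0.04,"dz": 0,"rx": 0,"ry": 0,"rz": -4,"gripper": 0.0},{"dx": 0.002,"dy": -0.04,"dz": 0,"rx": 0,"ry": 0,"rz": -4,"gripper": 0.0},{"dx": 0.002,"dy": -0.03,"dz": 0,"rx": 0,"ry": 0,"rz": -4,"gripper": 0.0}])

```text
t: 4.5
eef_pos: [572.4, -147.3, 195.7]
tcp_rot: [-1.569, -0.0, 1.428]
ft_force: [0.7, 0.5, -1.8]
opening: 0.128
```

Call:
jog_arm(series=[{"dx": 0.002,"dy": -0.03,"dz": -0.01,"rx": 0,"ry": 0,"rz": -3,"gripper": 0.0},{"dx": 0.002,"dy": -0.015,"dz": -0.02,"rx": 0,"ry": 0,"rz": 0,"gripper": 0.0},{"dx": 0,"dy": 0,"dz": -0.01,"rx": 0,"ry": 0,"rz": 0,"gripper": 0.0},{"dx": 0,"dy": 0,"dz": 0,"rx": 0,"ry": 0,"rz": 0,"gripper": 0.0},{"dx": 0,"dy": 0,"dz": 0,"rx": 0,"ry": 0,"rz": 0,"gripper": 0.0},{"dx": 0,"dy": 0,"dz": 0,"rx": 0,"ry": 0,"rz": 0,"gripper": 0.0}])

```text
t: 5.1
eef_pos: [577.4, -189.3, 157.4]
tcp_rot: [-1.572, 0.0, 1.381]
ft_force: [-0.3, -0.1, -1.0]
opening: 0.122
```

```bash
python3 pic.py side s4 220 120 320 240;python3 pic.py top t4 350 120 450 220
```

```text
(no output)
```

View pics/s4.png

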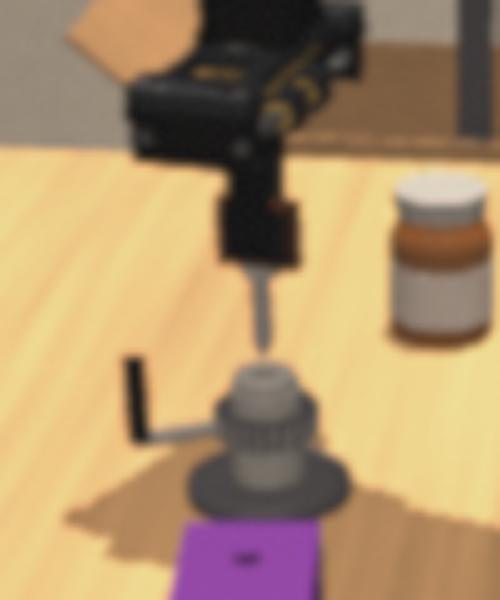

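View pics/t4.png

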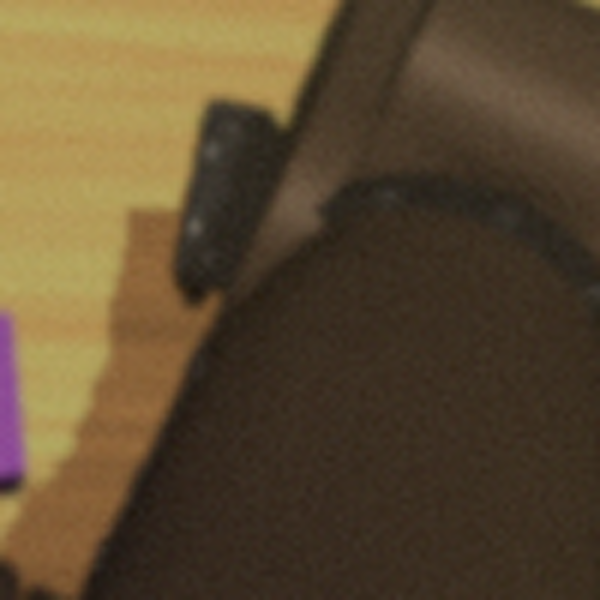

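Run:
```python
from h import *
from cell import env
S=env.camera_info("side");st=env.state();print(st["eef_pos"],st["tcp_rot"])
g=cv2.cvtColor(cv2.imread("pics/s4_full.png"),cv2.COLOR_BGR2GRAY).astype(float)
bg=None
for r in range(174,191,2):
    row=g[r,262:284]; b=np.median(np.r_[g[r,262:268],g[r,278:284]]);w=np.clip(b-row-25,0,None)
    print(r,row.astype(int).tolist(),(w*np.arange(262,284)).sum()/w.sum())
print(g[190:200,264:282].astype(int))
for z in (88,100,112): print(z,proj(S,(577.4,-189.3,z)))
print(proj(S,[(577.2,-189.5,75),(578.2,-189.5,75),(577.2,-188.5,75)]))
```

```text
[ 577.39614241 -189.45161527  157.43232572] [-1.57184627e+00  1.59894514e-04  1.38080084e+00]
174 [196, 194, 194, 195, 193, 182, 155, 127, 113, 107, 103, 100, 107, 121, 141, 152, 158, 173, 195, 207, 210, 208] 272.51925078043706
176 [197, 199, 200, 203, 205, 204, 194, 170, 136, 114, 109, 131, 172, 195, 205, 210, 212, 212, 211, 211, 209, 207] 271.5196850393701
178 [198, 201, 202, 204, 205, 203, 197, 178, 144, 115, 109, 131, 175, 200, 209, 211, 211, 211, 210, 209, 208, 207] 271.62820512820514
180 [200, 203, 205, 204, 203, 200, 195, 181, 147, 117, 108, 125, 165, 196, 208, 210, 211, 211, 209, 208, 207, 207] 271.81893004115227
182 [203, 205, 204, 203, 199, 199, 198, 189, 158, 121, 109, 125, 164, 196, 208, 211, 210, 210, 208, 207, 207, 209] 271.9298245614035
184 [205, 205, 203, 200, 197, 198, 199, 191, 158, 121, 107, 118, 155, 191, 206, 209, 209, 208, 207, 207, 209, 211] 272.0365853658537
186 [205, 203, 200, 197, 197, 199, 201, 193, 162, 124, 108, 117, 153, 190, 206, 209, 209, 207, 206, 208, 209, 210] 272.104821802935
188 [203, 200, 198, 198, 200, 201, 202, 195, 172, 133, 112, 124, 162, 195
[... 433 characters left out ...]
179 162 152 144 138 134 134 136 142 149 160 179 198 209 213]
 [203 199 183 159 144 136 129 122 120 121 124 131 136 141 157 185 203 210]
 [203 195 171 144 136 134 129 125 124 125 128 132 134 132 138 165 195 208]
 [202 187 158 134 130 132 132 133 134 134 133 132 129 123 124 147 182 201]
 [195 173 143 124 120 124 127 129 132 130 129 126 121 116 117 130 155 182]
 [176 146 124 118 117 117 119 121 122 122 120 118 118 117 116 112 117 144]
 [136 111 105 111 115 116 118 119 121 120 119 117 117 117 110  97  89 101]]
88 [[271.85856074 190.16036297]]
100 [[271.68804731 186.20792586]]
112 [[271.51657837 182.22396958]]
[[272.12529366 194.38034248]
 [271.77371963 194.36494725]
 [272.06146391 194.52855204]]
```

Call:
jog_arm(series=[{"dx": 0,"dy": 0,"dz": -0.008,"rx": 0,"ry": 0,"rz": 0,"gripper": 0.0},{"dx": 0,"dy": 0,"dz": -0.004,"rx": 0,"ry": 0,"rz": 0,"gripper": 0.0},{"dx": 0,"dy": 0,"dz": -0.003,"rx": 0,"ry": 0,"rz": 0,"gripper": 0.0},{"dx": 0,"dy": 0,"dz": -0.003,"rx": 0,"ry": 0,"rz": 0,"gripper": 0.0},{"dx": 0,"dy": 0,"dz": 0,"rx": 0,"ry": 0,"rz": 0,"gripper": 0.0},{"dx": 0,"dy": 0,"dz": 0,"rx": 0,"ry": 0,"rz": 0,"gripper": 0.0}])

```text
t: 5.8
eef_pos: [577.1, -190.1, 138.6]
tcp_rot: [-1.571, -0.0, 1.38]
ft_force: [-0.1, -0.7, -1.8]
opening: 0.128
```

Call:
jog_arm(series=[{"dx": 0,"dy": 0,"dz": -0.004,"rx": 0,"ry": 0,"rz": 0,"gripper": 0.0},{"dx": 0,"dy": 0,"dz": -0.004,"rx": 0,"ry": 0,"rz": 0,"gripper": 0.0},{"dx": 0,"dy": 0,"dz": -0.004,"rx": 0,"ry": 0,"rz": 0,"gripper": 0.0},{"dx": 0,"dy": 0,"dz": 0,"rx": 0,"ry": 0,"rz": 0,"gripper": 0.0}])

```text
t: 6.2
eef_pos: [577.1, -190.2, 126.0]
tcp_rot: [-1.571, -0.0, 1.38]
ft_force: [0.9, -0.7, -1.7]
opening: 0.123
```

Call:
jog_arm(series=[{"dx": 0,"dy": 0,"dz": -0.005,"rx": 0,"ry": 0,"rz": 0,"gripper": 0.0},{"dx": 0,"dy": 0,"dz": -0.005,"rx": 0,"ry": 0,"rz": 0,"gripper": 0.0},{"dx": 0,"dy": 0,"dz": -0.005,"rx": 0,"ry": 0,"rz": 0,"gripper": 0.0},{"dx": 0,"dy": 0,"dz": 0,"rx": 0,"ry": 0,"rz": 0,"gripper": 0.0}])

```text
t: 6.6
eef_pos: [577.1, -190.2, 110.9]
tcp_rot: [-1.57, -0.0, 1.38]
ft_force: [1.6, -2.1, -3.3]
opening: 0.123
```

Call:
jog_arm(series=[{"dx": 0,"dy": 0,"dz": -0.003,"rx": 0,"ry": 0,"rz": 0,"gripper": 0.0},{"dx": 0,"dy": 0,"dz": -0.003,"rx": 0,"ry": 0,"rz": 0,"gripper": 0.0},{"dx": 0,"dy": 0,"dz": 0,"rx": 0,"ry": 0,"rz": 0,"gripper": 0.0}])

```text
t: 6.9
eef_pos: [577.1, -190.2, 105.3]
tcp_rot: [-1.571, 0.0, 1.38]
ft_force: [1.8, -2.1, -3.1]
opening: 0.125
```

Call:
jog_arm(series=[{"dx": 0,"dy": 0,"dz": -0.002,"rx": 0,"ry": 0,"rz": 0,"gripper": 0.0},{"dx": 0,"dy": 0,"dz": -0.002,"rx": 0,"ry": 0,"rz": 0,"gripper": 0.0},{"dx": 0,"dy": 0,"dz": 0,"rx": 0,"ry": 0,"rz": 0,"gripper": 0.0}])

```text
t: 7.2
eef_pos: [577.1, -190.2, 101.4]
tcp_rot: [-1.571, 0.0, 1.38]
ft_force: [1.5, -3.7, -2.6]
opening: 0.125
```

Call:
jog_arm(series=[{"dx": 0,"dy": 0,"dz": -0.0015,"rx": 0,"ry": 0,"rz": 0,"gripper": 0.0},{"dx": 0,"dy": 0,"dz": -0.0015,"rx": 0,"ry": 0,"rz": 0,"gripper": 0.0},{"dx": 0,"dy": 0,"dz": 0,"rx": 0,"ry": 0,"rz": 0,"gripper": 0.0}])

```text
t: 7.5
eef_pos: [577.2, -190.2, 98.4]
tcp_rot: [-1.571, 0.0, 1.38]
ft_force: [0.9, -2.8, -0.6]
opening: 0.123
```

Call:
jog_arm(series=[{"dx": 0,"dy": 0,"dz": -0.001,"rx": 0,"ry": 0,"rz": 0,"gripper": 0.0},{"dx": 0,"dy": 0,"dz": -0.001,"rx": 0,"ry": 0,"rz": 0,"gripper": 0.0}])

```text
t: 7.7
eef_pos: [577.2, -190.1, 96.8]
tcp_rot: [-1.571, 0.0, 1.38]
ft_force: [-0.1, -2.1, 4.5]
opening: 0.126
```

```bash
python3 pic.py side s5 220 130 320 230
```

```text
(no output)
```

View pics/s5.png

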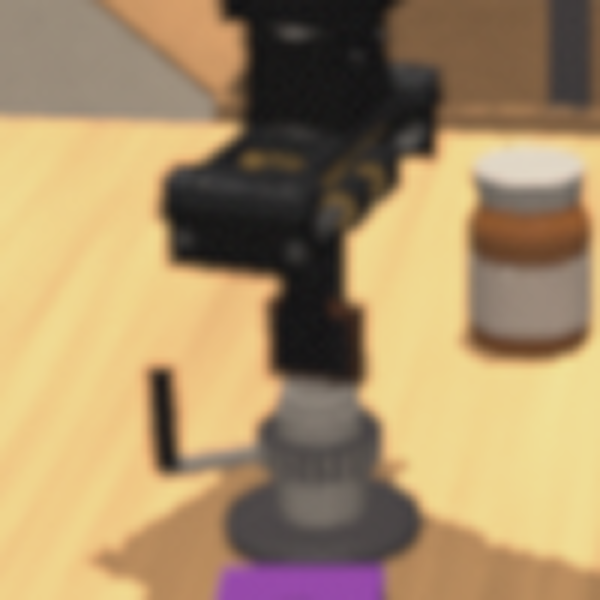

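Call:
jog_arm(series=[{"dx": 0,"dy": 0,"dz": -0.0005,"rx": 0,"ry": 0,"rz": 0,"gripper": 0.0},{"dx": 0,"dy": 0,"dz": 0,"rx": 0,"ry": 0,"rz": 0,"gripper": 0.0}])

```text
t: 7.95
eef_pos: [577.2, -190.1, 96.7]
tcp_rot: [-1.571, 0.0, 1.38]
ft_force: [-0.9, -2.6, 8.0]
opening: 0.122
```

Call:
jog_arm(series=[{"dx": 0,"dy": 0,"dz": -0.0005,"rx": 0,"ry": 0,"rz": 0,"gripper": 0.0},{"dx": 0,"dy": 0,"dz": 0,"rx": 0,"ry": 0,"rz": 0,"gripper": 0.0}])

```text
t: 8.15
eef_pos: [577.2, -190.1, 96.6]
tcp_rot: [-1.572, 0.0, 1.38]
ft_force: [-3.5, -1.8, 12.0]
opening: 0.122
```

Call:
jog_arm(series=[{"dx": 0,"dy": 0,"dz": -0.0005,"rx": 0,"ry": 0,"rz": 0,"gripper": 0.0},{"dx": 0,"dy": 0,"dz": 0,"rx": 0,"ry": 0,"rz": 0,"gripper": 0.0}])

```text
t: 8.35
eef_pos: [577.2, -190.1, 96.6]
tcp_rot: [-1.572, 0.0, 1.38]
ft_force: [-2.7, -2.3, 16.4]
opening: 0.123
```

Call:
jog_arm(series=[{"dx": 0,"dy": 0,"dz": -0.0007,"rx": 0,"ry": 0,"rz": 0,"gripper": 0.0},{"dx": 0,"dy": 0,"dz": 0,"rx": 0,"ry": 0,"rz": 0,"gripper": 0.0}])

```text
t: 8.55
eef_pos: [577.3, -190.1, 96.6]
tcp_rot: [-1.572, 0.0, 1.38]
ft_force: [-6.2, 0.2, 24.1]
opening: 0.124
```

Call:
jog_arm(series=[{"dx": 0,"dy": 0,"dz": 0.0025,"rx": 0,"ry": 0,"rz": 0,"gripper": 0.0},{"dx": 0,"dy": 0,"dz": 0,"rx": 0,"ry": 0,"rz": 0,"gripper": 0.0}])

```text
t: 8.75
eef_pos: [577.2, -190.1, 97.1]
tcp_rot: [-1.571, 0.0, 1.38]
ft_force: [-0.8, -2.8, 4.9]
opening: 0.126
```

Call:
jog_arm(series=[{"dx": 0,"dy": 0,"dz": 0,"rx": 0,"ry": 0,"rz": 0,"gripper": 0.4},{"dx": 0,"dy": 0,"dz": 0,"rx": 0,"ry": 0,"rz": 0,"gripper": 0.4},{"dx": 0,"dy": 0,"dz": 0,"rx": 0,"ry": 0,"rz": 0,"gripper": 0.4},{"dx": 0,"dy": 0,"dz": 0,"rx": 0,"ry": 0,"rz": 0,"gripper": 0.4},{"dx": 0,"dy": 0,"dz": 0.03,"rx": 0,"ry": 0,"rz": 0,"gripper": 0.4},{"dx": 0,"dy": 0,"dz": 0.03,"rx": 0,"ry": 0,"rz": 0,"gripper": 0.4},{"dx": 0,"dy": 0,"dz": 0.03,"rx": 0,"ry": 0,"rz": 0,"gripper": 0.4},{"dx": 0,"dy": 0,"dz": 0,"rx": 0,"ry": 0,"rz": 0,"gripper": 0.4}])

```text
t: 9.55
eef_pos: [578.4, -190.5, 190.7]
tcp_rot: [-1.577, 0.001, 1.38]
ft_force: [0.2, -0.4, 0.3]
opening: 0.401
```

```bash
python3 pic.py side s6 220 130 320 230
```

```text
(no output)
```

View pics/s6.png

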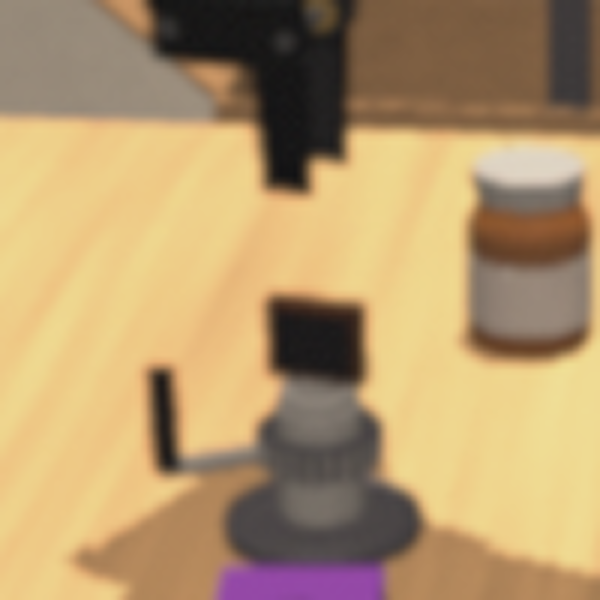

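Run:
```python
from h import *
from cell import env
S=env.camera_info("side");T=env.camera_info("top")
print(tri([T,S],[(393.65,152.3),(246.84,199.8)]))
for z in (79,99,119): print(z,proj(S,(577.2-1,-189.5+6,z)))
g=cv2.cvtColor(cv2.imread("pics/s6_full.png"),cv2.COLOR_BGR2GRAY)
print(g[176:198,270:276:2].T)
for z in (97,72,47): print(z,proj(S,(642.1,-152.4,z)),proj(T,(642.1,-152.4,z)))
print(g[190:212,240:254])
```

```text
(array([ 641.6580125 , -152.40120225,   72.56164647]), [np.float64(0.34822046608765106), np.float64(0.34822046608796037)])
79 [[272.03749008 193.98151391]]
99 [[271.75311199 187.39735127]]
119 [[271.46605671 180.72504114]]
[[200 196 176 130  78  47  35  28  28  27  25  28  27  27  28  37  63  95
  115 123 129 126]
 [201 199 185 146  93  56  39  30  28  27  26  27  26  28  26  32  54  86
  110 120 128 128]
 [205 204 197 168 111  61  42  30  26  26  27  27  27  29  26  29  48  76
  102 118 128 127]]
97 [[245.99122384 191.66329726]] [[394.89586798 149.79580636]]
72 [[246.57121379 199.95277982]] [[393.63579236 152.32351618]]
47 [[247.14432311 208.10337544]] [[392.41912247 154.76370649]]
[[205 205 204 199 189 178 174 174 180 191 195 196 197 197]
 [205 205 202 190 163 131 116 117 141 175 192 197 197 198]
 [205 204 200 185 143  90  56  63 109 165 191 198 198 199]
 [205 203 200 187 145  84  36  42 100 161 191 198 199 200]
 [204 202 200 190 150  87  37  40  95 155 188 199 200 201]
 [203 201 201 191 152  90  38  36  87 147 185 198 201 201]
 [202 200 201 192 154  93  42  35  83 141 183 198 201 
[... 190 characters left out ...]
5 205 198 165 107  54  31  66 126 178 200 206 207]
 [204 206 207 198 166 110  55  31  65 125 179 201 207 209]
 [206 207 207 198 169 115  60  32  61 121 179 202 208 209]
 [207 208 207 198 174 123  66  31  55 117 177 202 208 207]
 [208 207 206 198 176 127  70  31  52 113 172 199 202 198]
 [209 206 204 199 181 135  76  32  46 102 157 182 183 176]
 [208 206 203 201 187 144  82  38  39  83 128 149 149 144]
 [206 204 202 201 192 155  97  54  48  75 109 125 127 123]
 [205 202 201 201 196 173 133 100  93 105 123 134 131 124]
 [204 202 202 202 201 193 175 157 153 160 167 166 158 143]
 [202 201 202 203 203 203 199 195 195 196 193 185 172 155]
 [202 201 202 203 205 206 207 207 204 197 186 172 158 148]]
```

Run:
```python
from h import *
from cell import env
S=env.camera_info("side")
def edges(f,cols,r0,r1):
    g=cv2.cvtColor(cv2.imread(f),cv2.COLOR_BGR2GRAY).astype(float);o=[]
    for c in cols:
        p=g[r0:r1,c];i=np.argmin(p);l=70
        a=i
        while p[a]<l:a-=1
        b=i
        while p[b]<l:b+=1
        o.append((r0+a+(p[a]-l)/(p[a]-p[a+1]), r0+b-(p[b]-l)/(p[b]-p[b-1])))
    return np.array(o)
n=np.array([-.63,.777])
for nm,f,ctr,zc,cols,r in [("rack","pics/side0.png",np.array([549,300.2])+6*n,79,range(239,248),(280,315)),("stand","pics/s6_full.png",np.array([577.2,-189.5])+6*np.array([.19,.98]),99,range(268,277),(174,200))]:
    e=edges(f,cols,*r);print(nm,e.mean(0).round(2),e.mean(),"exp",[proj(S,(*ctr,zc+d))[0].round(2).tolist() for d in(20,0,-20)])
    print(np.c_[list(cols),e].round(1).tolist())
```

```text
rack [290.66 305.6 ] 298.12931682666164 exp [[242.3, 290.23], [243.04, 298.62], [243.76, 306.84]]
[[239.0, 292.1, 307.8], [240.0, 291.8, 307.1], [241.0, 291.4, 306.4], [242.0, 291.0, 305.9], [243.0, 290.6, 305.4], [244.0, 290.3, 305.0], [245.0, 290.0, 304.5], [246.0, 289.6, 304.2], [247.0, 289.2, 304.0]]
stand [180.53 192.53] 186.53031154827036 exp [[270.71, 180.68], [271.0, 187.35], [271.29, 193.93]]
[[268.0, 180.0, 191.8], [269.0, 180.1, 192.2], [270.0, 180.3, 192.2], [271.0, 180.4, 192.3], [272.0, 180.6, 192.5], [273.0, 180.7, 192.6], [274.0, 180.8, 192.8], [275.0, 180.9, 193.1], [276.0, 181.0, 193.2]]
```

Call:
jog_arm(series=[{"dx": 0.011,"dy": 0.0063,"dz": 0,"rx": 0,"ry": 0,"rz": 6.8,"gripper": 0.4},{"dx": 0.011,"dy": 0.0063,"dz": 0,"rx": 0,"ry": 0,"rz": 6.8,"gripper": 0.4},{"dx": 0.011,"dy": 0.0063,"dz": 0,"rx": 0,"ry": 0,"rz": 6.8,"gripper": 0.4},{"dx": 0.011,"dy": 0.0063,"dz": 0,"rx": 0,"ry": 0,"rz": 6.8,"gripper": 0.4},{"dx": 0.011,"dy": 0.0063,"dz": 0,"rx": 0,"ry": 0,"rz": 6.8,"gripper": 0.4},{"dx": 0.01,"dy": 0.006,"dz": 0,"rx": 0,"ry": 0,"rz": 6.8,"gripper": 0.4},{"dx": 0,"dy": 0,"dz": -0.03,"rx": 0,"ry": 0,"rz": 0,"gripper": 0.4},{"dx": 0,"dy": 0,"dz": -0.03,"rx": 0,"ry": 0,"rz": 0,"gripper": 0.4},{"dx": 0,"dy": 0,"dz": 0,"rx": 0,"ry": 0,"rz": 0,"gripper": 0.4},{"dx": 0,"dy": 0,"dz": 0,"rx": 0,"ry": 0,"rz": 0,"gripper": 0.4}])

```text
t: 10.6
eef_pos: [641.9, -152.5, 126.4]
tcp_rot: [-1.57, -0.002, 2.092]
ft_force: [0.4, -0.5, 0.5]
opening: 0.399
```

```bash
python3 pic.py side s7 210 130 310 230
```

```text
(no output)
```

View pics/s7.png

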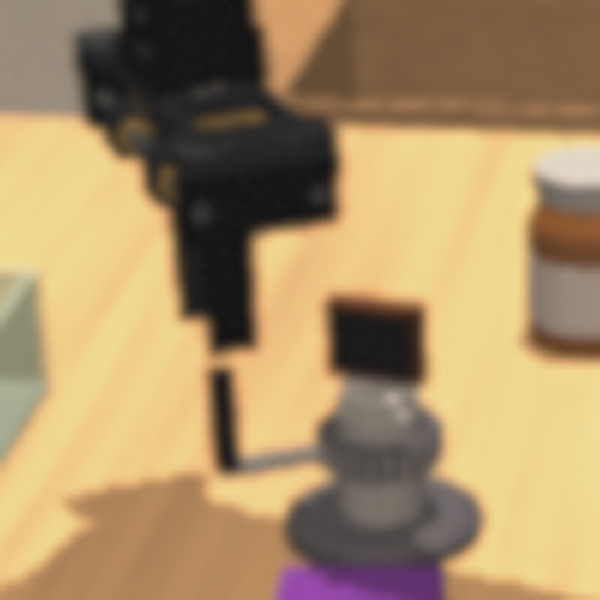

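Call:
jog_arm(series=[{"dx": 0,"dy": 0,"dz": -0.02,"rx": 0,"ry": 0,"rz": 0,"gripper": 0.4},{"dx": 0,"dy": 0,"dz": -0.02,"rx": 0,"ry": 0,"rz": 0,"gripper": 0.4},{"dx": 0,"dy": 0,"dz": -0.009,"rx": 0,"ry": 0,"rz": 0,"gripper": 0.4},{"dx": 0,"dy": 0,"dz": 0,"rx": 0,"ry": 0,"rz": 0,"gripper": 0.4},{"dx": 0,"dy": 0,"dz": 0,"rx": 0,"ry": 0,"rz": 0,"gripper": 0.4},{"dx": 0,"dy": 0,"dz": 0,"rx": 0,"ry": 0,"rz": 0,"gripper": 0.4}])

```text
t: 11.25
eef_pos: [642.7, -152.7, 79.3]
tcp_rot: [-1.572, 0.001, 2.092]
ft_force: [-0.9, -0.7, 0.2]
opening: 0.399
```

Call:
jog_arm(series=[{"dx": 0,"dy": 0,"dz": 0,"rx": 0,"ry": 0,"rz": 0,"gripper": 0.0},{"dx": 0,"dy": 0,"dz": 0,"rx": 0,"ry": 0,"rz": 0,"gripper": 0.0},{"dx": 0,"dy": 0,"dz": 0,"rx": 0,"ry": 0,"rz": 0,"gripper": 0.0},{"dx": 0,"dy": 0,"dz": 0,"rx": 0,"ry": 0,"rz": 0,"gripper": 0.0},{"dx": 0,"dy": 0,"dz": 0,"rx": 0,"ry": 0,"rz": 0,"gripper": 0.0}])

```text
t: 11.75
eef_pos: [642.6, -153.1, 78.2]
tcp_rot: [-1.571, 0.001, 2.092]
ft_force: [2.6, -3.8, -0.1]
opening: 0.145
```

Run:
```python
import numpy as np
r=75;th=np.radians(29.4)-0.025*np.arange(0,81)
P=np.round(np.c_[r*np.cos(th),r*np.sin(th)],1);D=np.diff(P,axis=0)
for k in range(0,80,4): print(k, np.round(D[k:k+4]/1000,4).tolist(), "th_end %.3f"%th[k+4], "tang cw",np.round([np.sin(th[k+4]),-np.cos(th[k+4])],3))
```

```text
0 [[0.0009, -0.0016], [0.0009, -0.0017], [0.0008, -0.0017], [0.0008, -0.0017]] th_end 0.413 tang cw [ 0.401 -0.916]
4 [[0.0007, -0.0017], [0.0007, -0.0018], [0.0007, -0.0017], [0.0006, -0.0018]] th_end 0.313 tang cw [ 0.308 -0.951]
8 [[0.0005, -0.0018], [0.0005, -0.0018], [0.0005, -0.0018], [0.0004, -0.0018]] th_end 0.213 tang cw [ 0.212 -0.977]
12 [[0.0004, -0.0019], [0.0003, -0.0018], [0.0003, -0.0019], [0.0002, -0.0018]] th_end 0.113 tang cw [ 0.113 -0.994]
16 [[0.0002, -0.0019], [0.0002, -0.0019], [0.0, -0.0018], [0.0001, -0.0019]] th_end 0.013 tang cw [ 0.013 -1.   ]
20 [[0.0, -0.0019], [-0.0001, -0.0019], [0.0, -0.0018], [-0.0002, -0.0019]] th_end -0.087 tang cw [-0.087 -0.996]
24 [[-0.0002, -0.0019], [-0.0002, -0.0018], [-0.0003, -0.0019], [-0.0003, -0.0018]] th_end -0.187 tang cw [-0.186 -0.983]
28 [[-0.0004, -0.0019], [-0.0004, -0.0018], [-0.0005, -0.0018], [-0.0005, -0.0018]] th_end -0.287 tang cw [-0.283 -0.959]
32 [[-0.0005, -0.0018], [-0.0006, -0.0018], [-0.0007, -0.0018], [-0.0006, -0.0017]] th_end -0.387 tang cw [-0.377 -0.926]
36 [[-0.0008, -0.0017], [-0.0007, -0.0017
[... 594 characters left out ...]
.0015, -0.0011], [-0.0015, -0.0011], [-0.0016, -0.0011]] th_end -0.987 tang cw [-0.834 -0.551]
60 [[-0.0015, -0.001], [-0.0016, -0.001], [-0.0017, -0.0009], [-0.0016, -0.0009]] th_end -1.087 tang cw [-0.885 -0.465]
64 [[-0.0017, -0.0008], [-0.0017, -0.0008], [-0.0017, -0.0008], [-0.0017, -0.0007]] th_end -1.187 tang cw [-0.927 -0.375]
68 [[-0.0018, -0.0007], [-0.0017, -0.0007], [-0.0018, -0.0005], [-0.0018, -0.0006]] th_end -1.287 tang cw [-0.96 -0.28]
72 [[-0.0018, -0.0005], [-0.0018, -0.0005], [-0.0018, -0.0004], [-0.0019, -0.0003]] th_end -1.387 tang cw [-0.983 -0.183]
76 [[-0.0018, -0.0004], [-0.0019, -0.0002], [-0.0018, -0.0003], [-0.0019, -0.0001]] th_end -1.487 tang cw [-0.996 -0.084]
```

Call:
jog_arm(series=[{"dx": 0.0009,"dy": -0.0016,"dz": 0,"rx": 0,"ry": 0,"rz": -1.43,"gripper": 0.0},{"dx": 0.0009,"dy": -0.0017,"dz": 0,"rx": 0,"ry": 0,"rz": -1.43,"gripper": 0.0},{"dx": 0.0008,"dy": -0.0017,"dz": 0,"rx": 0,"ry": 0,"rz": -1.43,"gripper": 0.0},{"dx": 0.0008,"dy": -0.0017,"dz": 0,"rx": 0,"ry": 0,"rz": -1.43,"gripper": 0.0}])

```text
t: 12.15
eef_pos: [645.1, -158.0, 78.2]
tcp_rot: [-1.57, -0.002, 1.991]
ft_force: [-1.8, 7.4, 5.0]
opening: 0.139
```

Call:
jog_arm(series=[{"dx": 0.0007,"dy": -0.0017,"dz": 0,"rx": 0,"ry": 0,"rz": -1.43,"gripper": 0.0},{"dx": 0.0007,"dy": -0.0018,"dz": 0,"rx": 0,"ry": 0,"rz": -1.43,"gripper": 0.0}])

```text
t: 12.35
eef_pos: [646.6, -161.4, 78.2]
tcp_rot: [-1.57, -0.002, 1.941]
ft_force: [-0.4, 8.2, 5.6]
opening: 0.141
```

Call:
jog_arm(series=[{"dx": 0.0007,"dy": -0.0017,"dz": 0,"rx": 0,"ry": 0,"rz": -1.43,"gripper": 0.0},{"dx": 0.0006,"dy": -0.0018,"dz": 0,"rx": 0,"ry": 0,"rz": -1.43,"gripper": 0.0}])

```text
t: 12.55
eef_pos: [648.0, -164.9, 78.2]
tcp_rot: [-1.57, -0.002, 1.891]
ft_force: [-1.9, 7.6, 4.4]
opening: 0.138
```

Call:
jog_arm(series=[{"dx": 0.0005,"dy": -0.0018,"dz": 0,"rx": 0,"ry": 0,"rz": -1.43,"gripper": 0.0},{"dx": 0.0005,"dy": -0.0018,"dz": 0,"rx": 0,"ry": 0,"rz": -1.43,"gripper": 0.0}])

```text
t: 12.75
eef_pos: [649.2, -168.4, 78.2]
tcp_rot: [-1.571, -0.002, 1.841]
ft_force: [0.5, 7.4, 4.7]
opening: 0.14
```

Call:
jog_arm(series=[{"dx": 0.0005,"dy": -0.0018,"dz": 0,"rx": 0,"ry": 0,"rz": -1.43,"gripper": 0.0},{"dx": 0.0004,"dy": -0.0018,"dz": 0,"rx": 0,"ry": 0,"rz": -1.43,"gripper": 0.0}])

```text
t: 12.95
eef_pos: [650.2, -172.0, 78.2]
tcp_rot: [-1.571, -0.002, 1.791]
ft_force: [1.3, 7.2, 3.0]
opening: 0.142
```

Call:
jog_arm(series=[{"dx": 0.0004,"dy": -0.0019,"dz": 0,"rx": 0,"ry": 0,"rz": -1.43,"gripper": 0.0},{"dx": 0.0003,"dy": -0.0018,"dz": 0,"rx": 0,"ry": 0,"rz": -1.43,"gripper": 0.0}])

```text
t: 13.15
eef_pos: [651.0, -175.7, 78.2]
tcp_rot: [-1.571, -0.002, 1.741]
ft_force: [1.6, 8.1, 3.4]
opening: 0.144
```

Call:
jog_arm(series=[{"dx": 0.0003,"dy": -0.0019,"dz": 0,"rx": 0,"ry": 0,"rz": -1.43,"gripper": 0.0},{"dx": 0.0002,"dy": -0.0018,"dz": 0,"rx": 0,"ry": 0,"rz": -1.43,"gripper": 0.0}])

```text
t: 13.35
eef_pos: [651.7, -179.4, 78.2]
tcp_rot: [-1.571, -0.002, 1.691]
ft_force: [2.9, 7.9, 2.8]
opening: 0.143
```

Call:
jog_arm(series=[{"dx": 0.0002,"dy": -0.0019,"dz": 0,"rx": 0,"ry": 0,"rz": -1.43,"gripper": 0.0},{"dx": 0.0002,"dy": -0.0019,"dz": 0,"rx": 0,"ry": 0,"rz": -1.43,"gripper": 0.0}])

```text
t: 13.55
eef_pos: [652.1, -183.2, 78.2]
tcp_rot: [-1.571, -0.002, 1.641]
ft_force: [3.1, 8.6, 2.8]
opening: 0.141
```

Call:
jog_arm(series=[{"dx": 0,"dy": -0.0018,"dz": 0,"rx": 0,"ry": 0,"rz": -1.43,"gripper": 0.0},{"dx": 0.0001,"dy": -0.0019,"dz": 0,"rx": 0,"ry": 0,"rz": -1.43,"gripper": 0.0}])

```text
t: 13.75
eef_pos: [652.4, -186.9, 78.2]
tcp_rot: [-1.572, -0.002, 1.591]
ft_force: [3.8, 7.6, 2.0]
opening: 0.141
```

Call:
jog_arm(series=[{"dx": 0.0002,"dy": -0.0019,"dz": 0,"rx": 0,"ry": 0,"rz": -1.43,"gripper": 0.0},{"dx": 0.0001,"dy": -0.0019,"dz": 0,"rx": 0,"ry": 0,"rz": -1.43,"gripper": 0.0}])

```text
t: 13.95
eef_pos: [652.5, -190.7, 78.2]
tcp_rot: [-1.571, -0.002, 1.541]
ft_force: [2.7, 6.8, 2.5]
opening: 0.139
```

Call:
jog_arm(series=[{"dx": 0.0,"dy": -0.0018,"dz": 0,"rx": 0,"ry": 0,"rz": -1.43,"gripper": 0.0},{"dx": -0.0002,"dy": -0.0019,"dz": 0,"rx": 0,"ry": 0,"rz": -1.43,"gripper": 0.0}])

```text
t: 14.15
eef_pos: [652.4, -194.5, 78.2]
tcp_rot: [-1.571, -0.002, 1.491]
ft_force: [3.8, 7.8, 1.0]
opening: 0.142
```

Call:
jog_arm(series=[{"dx": -0.0002,"dy": -0.0019,"dz": 0,"rx": 0,"ry": 0,"rz": -1.43,"gripper": 0.0},{"dx": -0.0002,"dy": -0.0018,"dz": 0,"rx": 0,"ry": 0,"rz": -1.43,"gripper": 0.0}])

```text
t: 14.35
eef_pos: [652.1, -198.3, 78.2]
tcp_rot: [-1.572, -0.002, 1.441]
ft_force: [3.1, 6.2, 2.3]
opening: 0.141
```

Call:
jog_arm(series=[{"dx": -0.0003,"dy": -0.0019,"dz": 0,"rx": 0,"ry": 0,"rz": -1.43,"gripper": 0.0},{"dx": -0.0003,"dy": -0.0018,"dz": 0,"rx": 0,"ry": 0,"rz": -1.43,"gripper": 0.0}])

```text
t: 14.55
eef_pos: [651.7, -202.0, 78.2]
tcp_rot: [-1.572, -0.002, 1.392]
ft_force: [3.8, 5.9, 1.7]
opening: 0.146
```

Call:
jog_arm(series=[{"dx": -0.0004,"dy": -0.0019,"dz": 0,"rx": 0,"ry": 0,"rz": -1.43,"gripper": 0.0},{"dx": -0.0004,"dy": -0.0018,"dz": 0,"rx": 0,"ry": 0,"rz": -1.43,"gripper": 0.0}])

```text
t: 14.75
eef_pos: [651.0, -205.8, 78.2]
tcp_rot: [-1.572, -0.002, 1.342]
ft_force: [6.1, 6.7, 1.1]
opening: 0.141
```

Call:
jog_arm(series=[{"dx": -0.0005,"dy": -0.0018,"dz": 0,"rx": 0,"ry": 0,"rz": -1.43,"gripper": 0.0},{"dx": -0.0005,"dy": -0.0018,"dz": 0,"rx": 0,"ry": 0,"rz": -1.43,"gripper": 0.0}])

```text
t: 14.95
eef_pos: [650.1, -209.4, 78.2]
tcp_rot: [-1.572, -0.002, 1.292]
ft_force: [6.3, 6.2, 0.3]
opening: 0.143
```

Call:
jog_arm(series=[{"dx": -0.0005,"dy": -0.0018,"dz": 0,"rx": 0,"ry": 0,"rz": -1.43,"gripper": 0.0},{"dx": -0.0006,"dy": -0.0018,"dz": 0,"rx": 0,"ry": 0,"rz": -1.43,"gripper": 0.0}])

```text
t: 15.15
eef_pos: [649.1, -213.1, 78.2]
tcp_rot: [-1.572, -0.002, 1.242]
ft_force: [5.9, 6.6, 0.5]
opening: 0.144
```

Call:
jog_arm(series=[{"dx": -0.0007,"dy": -0.0018,"dz": 0,"rx": 0,"ry": 0,"rz": -1.43,"gripper": 0.0},{"dx": -0.0006,"dy": -0.0017,"dz": 0,"rx": 0,"ry": 0,"rz": -1.43,"gripper": 0.0}])

```text
t: 15.35
eef_pos: [647.9, -216.7, 78.2]
tcp_rot: [-1.573, -0.002, 1.192]
ft_force: [7.6, 4.5, 0.2]
opening: 0.142
```

Call:
jog_arm(series=[{"dx": -0.0005,"dy": -0.0018,"dz": 0,"rx": 0,"ry": 0,"rz": -1.43,"gripper": 0.0},{"dx": -0.0005,"dy": -0.0018,"dz": 0,"rx": 0,"ry": 0,"rz": -1.43,"gripper": 0.0}])

```text
t: 15.55
eef_pos: [646.5, -220.2, 78.2]
tcp_rot: [-1.572, -0.002, 1.142]
ft_force: [4.1, 6.9, 2.8]
opening: 0.141
```

Call:
jog_arm(series=[{"dx": -0.0008,"dy": -0.0017,"dz": 0,"rx": 0,"ry": 0,"rz": -1.43,"gripper": 0.0},{"dx": -0.0008,"dy": -0.0017,"dz": 0,"rx": 0,"ry": 0,"rz": -1.43,"gripper": 0.0}])

```text
t: 15.75
eef_pos: [645.0, -223.6, 78.2]
tcp_rot: [-1.572, -0.002, 1.092]
ft_force: [5.7, 6.1, 1.0]
opening: 0.139
```

Call:
jog_arm(series=[{"dx": -0.0009,"dy": -0.0016,"dz": 0,"rx": 0,"ry": 0,"rz": -1.43,"gripper": 0.0},{"dx": -0.001,"dy": -0.0017,"dz": 0,"rx": 0,"ry": 0,"rz": -1.43,"gripper": 0.0}])

```text
t: 15.95
eef_pos: [643.2, -226.9, 78.2]
tcp_rot: [-1.572, -0.002, 1.042]
ft_force: [6.2, 5.5, 0.9]
opening: 0.14
```

Call:
jog_arm(series=[{"dx": -0.0009,"dy": -0.0016,"dz": 0,"rx": 0,"ry": 0,"rz": -1.43,"gripper": 0.0},{"dx": -0.001,"dy": -0.0015,"dz": 0,"rx": 0,"ry": 0,"rz": -1.43,"gripper": 0.0}])

```text
t: 16.15
eef_pos: [641.4, -230.1, 78.2]
tcp_rot: [-1.572, -0.002, 0.992]
ft_force: [7.0, 5.8, -0.3]
opening: 0.143
```

Call:
jog_arm(series=[{"dx": -0.0011,"dy": -0.0016,"dz": 0,"rx": 0,"ry": 0,"rz": -1.43,"gripper": 0.0},{"dx": -0.0011,"dy": -0.0015,"dz": 0,"rx": 0,"ry": 0,"rz": -1.43,"gripper": 0.0}])

```text
t: 16.35
eef_pos: [639.4, -233.2, 78.2]
tcp_rot: [-1.573, -0.002, 0.942]
ft_force: [8.3, 4.9, 0.6]
opening: 0.143
```

Call:
jog_arm(series=[{"dx": -0.0011,"dy": -0.0015,"dz": 0,"rx": 0,"ry": 0,"rz": -1.43,"gripper": 0.0},{"dx": -0.0012,"dy": -0.0015,"dz": 0,"rx": 0,"ry": 0,"rz": -1.43,"gripper": 0.0}])

```text
t: 16.55
eef_pos: [637.2, -236.2, 78.2]
tcp_rot: [-1.573, -0.002, 0.892]
ft_force: [8.8, 5.0, -1.1]
opening: 0.143
```

Call:
jog_arm(series=[{"dx": -0.0012,"dy": -0.0014,"dz": 0,"rx": 0,"ry": 0,"rz": -1.43,"gripper": 0.0},{"dx": -0.0013,"dy": -0.0014,"dz": 0,"rx": 0,"ry": 0,"rz": -1.43,"gripper": 0.0}])

```text
t: 16.75
eef_pos: [634.9, -239.1, 78.2]
tcp_rot: [-1.573, -0.003, 0.842]
ft_force: [10.1, 5.2, -1.8]
opening: 0.142
```

Call:
jog_arm(series=[{"dx": -0.0012,"dy": -0.0014,"dz": 0,"rx": 0,"ry": 0,"rz": -1.43,"gripper": 0.0},{"dx": -0.0013,"dy": -0.0013,"dz": 0,"rx": 0,"ry": 0,"rz": -1.43,"gripper": 0.0}])

```text
t: 16.95
eef_pos: [632.5, -241.8, 78.2]
tcp_rot: [-1.573, -0.003, 0.793]
ft_force: [10.9, 4.9, -2.1]
opening: 0.14
```

Call:
jog_arm(series=[{"dx": -0.0014,"dy": -0.0013,"dz": 0,"rx": 0,"ry": 0,"rz": -1.43,"gripper": 0.0}])

```text
t: 17.05
eef_pos: [631.2, -243.1, 78.2]
tcp_rot: [-1.573, -0.003, 0.768]
ft_force: [11.8, 5.2, -2.8]
opening: 0.144
```

Call:
jog_arm(series=[{"dx": -0.0014,"dy": -0.0013,"dz": 0,"rx": 0,"ry": 0,"rz": -1.43,"gripper": 0.0}])

```text
t: 17.15
eef_pos: [629.9, -244.5, 78.3]
tcp_rot: [-1.574, -0.003, 0.743]
ft_force: [11.4, 4.2, -1.4]
opening: 0.142
```

Call:
jog_arm(series=[{"dx": -0.0014,"dy": -0.0012,"dz": 0,"rx": 0,"ry": 0,"rz": -1.43,"gripper": 0.0}])

```text
t: 17.25
eef_pos: [628.6, -245.6, 78.3]
tcp_rot: [-1.573, -0.003, 0.717]
ft_force: [13.4, 6.1, -2.9]
opening: 0.143
```

```bash
cat > fit.py <<'E'
import numpy as np
from scipy.optimize import least_squares
D=np.array([l.split() for l in """645.1 -158.0 -1.8 7.4
646.6 -161.4 -.4 8.2
648 -164.9 -1.9 7.6
649.2 -168.4 .5 7.4
650.2 -172 1.3 7.2
651 -175.7 1.6 8.1
651.7 -179.4 2.9 7.9
652.1 -183.2 3.1 8.6
652.4 -186.9 3.8 7.6
652.5 -190.7 2.7 6.8
652.4 -194.5 3.8 7.8
652.1 -198.3 3.1 6.2
651.7 -202 3.8 5.9
651 -205.8 6.1 6.7
650.1 -209.4 6.3 6.2
649.1 -213.1 5.9 6.6
647.9 -216.7 7.6 4.5
646.5 -220.2 4.1 6.9
645 -223.6 5.7 6.1
643.2 -226.9 6.2 5.5
641.4 -230.1 7 5.8
639.4 -233.2 8.3 4.9
637.2 -236.2 8.8 5
634.9 -239.1 10.1 5.2
632.5 -241.8 10.9 4.9
631.2 -243.1 11.8 5.2
629.9 -244.5 11.4 4.2
628.6 -245.6 13.4 6.1""".split("\n")],float)
import sys
try: D=np.vstack([D,np.loadtxt("more.txt",ndmin=2)])
except Exception: pass
c=np.array([577.2,-189.9]);q=D[:,:2]-c
a=-np.arctan2(q[:,1],q[:,0]);r=np.hypot(*q.T)
F=D[:,2]*np.sin(a)+D[:,3]*np.cos(a);rad=D[:,2]*np.cos(a)-D[:,3]*np.sin(a)
turn=a+.511
print(np.c_[turn,F,rad,r].round(2)[-14:])
for k in (None,18):
    f=lambda p:p[0]+p[1]*turn+(p[3] if k is None else k)*np.clip(turn-p[2],0,None)-F
    s=least_squares(f,[7.5,.3,1.1,18]if k is None else [7.5,.3,1.1]);p=s.x
    kk=p[3] if k is None else k
    print(k,p.round(2),"rms",np.sqrt((s.fun**2).mean()).round(2),"rise now",(kk*(turn[-1]-p[2])).round(2),"base",(p[0]+p[1]*turn[-1]).round(2),"turn for 7:",(p[2]+7/kk).round(3))
E
python3 fit.py
```

```text
[[ 0.77  7.62  4.48 75.46]
 [ 0.82  8.09  3.59 75.55]
 [ 0.87  6.9   5.51 75.61]
 [ 0.92  7.96  0.99 75.63]
 [ 0.97  8.    2.39 75.71]
 [ 1.02  7.83  2.72 75.66]
 [ 1.07  8.63  2.85 75.75]
 [ 1.12  8.76  4.01 75.79]
 [ 1.17  9.33  3.91 75.79]
 [ 1.22 10.51  4.31 75.83]
 [ 1.26 11.03  4.59 75.84]
 [ 1.29 11.99  4.76 75.8 ]
 [ 1.31 11.12  4.9  75.88]
 [ 1.34 13.98  4.6  75.79]]
None [ 7.2   0.57  1.08 19.13] rms 0.59 rise now 4.82 base 7.96 turn for 7: 1.45
18 [7.19 0.59 1.08] rms 0.59 rise now 4.7 base 7.98 turn for 7: 1.464
```

Call:
jog_arm(series=[{"dx": -0.0014,"dy": -0.0012,"dz": 0,"rx": 0,"ry": 0,"rz": -1.43,"gripper": 0.0}])

```text
t: 17.35
eef_pos: [627.4, -246.7, 78.2]
tcp_rot: [-1.573, -0.004, 0.692]
ft_force: [13.0, 5.7, -2.0]
opening: 0.14
```

Call:
jog_arm(series=[{"dx": -0.0015,"dy": -0.0012,"dz": 0,"rx": 0,"ry": 0,"rz": -1.43,"gripper": 0.0}])

```text
t: 17.45
eef_pos: [626.0, -247.9, 78.3]
tcp_rot: [-1.574, -0.004, 0.667]
ft_force: [13.4, 6.6, -2.6]
opening: 0.142
```

Call:
jog_arm(series=[{"dx": -0.0015,"dy": -0.0011,"dz": 0,"rx": 0,"ry": 0,"rz": -1.43,"gripper": 0.0}])

```text
t: 17.55
eef_pos: [624.6, -249.0, 78.3]
tcp_rot: [-1.574, -0.004, 0.643]
ft_force: [14.9, 4.5, -3.3]
opening: 0.143
```

```bash
python3 -c "
from cell import env
s=env.state();print(s['moment'],s['ft_force'],s['eef_pos'])"
```

```text
[ 0.88895219 -2.43596768  0.12583872] [14.89644184  4.54097795 -3.26552978] [ 624.58224346 -249.0376166    78.2725216 ]
```

```bash
cat > more.txt <<'E'
627.4 -246.7 13.0 5.7
626.0 -247.9 13.4 6.6
624.6 -249.0 14.9 4.5
E
python3 fit.py
```

```text
[[ 0.92  7.96  0.99 75.63]
 [ 0.97  8.    2.39 75.71]
 [ 1.02  7.83  2.72 75.66]
 [ 1.07  8.63  2.85 75.75]
 [ 1.12  8.76  4.01 75.79]
 [ 1.17  9.33  3.91 75.79]
 [ 1.22 10.51  4.31 75.83]
 [ 1.26 11.03  4.59 75.84]
 [ 1.29 11.99  4.76 75.8 ]
 [ 1.31 11.12  4.9  75.88]
 [ 1.34 13.98  4.6  75.79]
 [ 1.36 13.52  4.34 75.8 ]
 [ 1.38 14.5   3.58 75.8 ]
 [ 1.41 14.44  5.81 75.76]]
None [ 7.2   0.57  1.09 20.86] rms 0.57 rise now 6.5 base 8.0 turn for 7: 1.43
18 [7.27 0.38 1.05] rms 0.58 rise now 6.4 base 7.8 turn for 7: 1.439
```

Call:
jog_arm(series=[{"dx": -0.0015,"dy": -0.0011,"dz": 0,"rx": 0,"ry": 0,"rz": -1.43,"gripper": 0.0}])

```text
t: 17.65
eef_pos: [623.2, -250.2, 78.3]
tcp_rot: [-1.574, -0.004, 0.618]
ft_force: [14.8, 5.9, -3.2]
opening: 0.141
```

Call:
jog_arm(series=[{"dx": 0,"dy": 0,"dz": 0,"rx": 0,"ry": 0,"rz": 0,"gripper": 0.0}])

```text
t: 17.75
eef_pos: [623.0, -250.3, 78.3]
tcp_rot: [-1.574, -0.004, 0.618]
ft_force: [13.8, 5.8, -2.8]
opening: 0.145
```

```bash
python3 -c "
from cell import env
s=env.state();print(s['moment'],s['ft_force'],s['eef_pos'])"
```

```text
[ 0.71426508 -2.18360049  0.11241823] [13.7718139   5.83772157 -2.78264824] [ 622.98827832 -250.29430015   78.25985335]
```

Call:
jog_arm(series=[{"dx": 0.001,"dy": 0.0008,"dz": 0,"rx": 0,"ry": 0,"rz": 0,"gripper": 0.0},{"dx": 0,"dy": 0,"dz": 0,"rx": 0,"ry": 0,"rz": 0,"gripper": 0.0}])

```text
t: 17.95
eef_pos: [623.1, -250.2, 78.2]
tcp_rot: [-1.573, -0.002, 0.619]
ft_force: [7.0, -0.4, -1.0]
opening: 0.14
```

Call:
jog_arm(series=[{"dx": 0,"dy": 0,"dz": 0,"rx": 0,"ry": 0,"rz": 0,"gripper": 0.4},{"dx": 0,"dy": 0,"dz": 0,"rx": 0,"ry": 0,"rz": 0,"gripper": 0.4},{"dx": 0,"dy": 0,"dz": 0,"rx": 0,"ry": 0,"rz": 0,"gripper": 0.4},{"dx": 0,"dy": 0,"dz": 0,"rx": 0,"ry": 0,"rz": 0,"gripper": 0.4}])

```text
t: 18.35
eef_pos: [621.5, -250.2, 77.8]
tcp_rot: [-1.57, 0.0, 0.619]
ft_force: [0.1, 0.6, 0.2]
opening: 0.386
```

Call:
jog_arm(series=[{"dx": 0,"dy": 0,"dz": 0.03,"rx": 0,"ry": 0,"rz": 0,"gripper": 0.4},{"dx": 0,"dy": 0,"dz": 0.04,"rx": 0,"ry": 0,"rz": 0,"gripper": 0.4},{"dx": 0,"dy": 0,"dz": 0.05,"rx": 0,"ry": 0,"rz": 0,"gripper": 0.4},{"dx": -0.03,"dy": 0.04,"dz": 0.04,"rx": 0,"ry": 0,"rz": 0,"gripper": 0.4},{"dx": -0.03,"dy": 0.05,"dz": 0.02,"rx": 0,"ry": 0,"rz": 0,"gripper": 0.4},{"dx": -0.03,"dy": 0.05,"dz": 0,"rx": 0,"ry": 0,"rz": 0,"gripper": 0.4},{"dx": -0.03,"dy": 0.05,"dz": 0,"rx": 0,"ry": 0,"rz": 0,"gripper": 0.4},{"dx": -0.01,"dy": 0.05,"dz": 0,"rx": 0,"ry": 0,"rz": 0,"gripper": 0.4},{"dx": 0,"dy": 0.05,"dz": 0,"rx": 0,"ry": 0,"rz": 0,"gripper": 0.4},{"dx": 0,"dy": 0.05,"dz": 0,"rx": 0,"ry": 0,"rz": 0,"gripper": 0.4},{"dx": 0,"dy": 0.05,"dz": 0,"rx": 0,"ry": 0,"rz": 0,"gripper": 0.4},{"dx": 0,"dy": 0,"dz": 0,"rx": 0,"ry": 0,"rz": 0,"gripper": 0.4}])

```text
t: 19.55
eef_pos: [512.0, 111.0, 245.6]
tcp_rot: [-1.57, -0.001, 0.624]
ft_force: [-0.5, -0.9, -0.8]
opening: 0.402
```

```bash
python3 pic.py side s8 210 130 310 230; python3 pic.py top t8 160 130 520 280
```

```text
(no output)
```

View pics/s8.png

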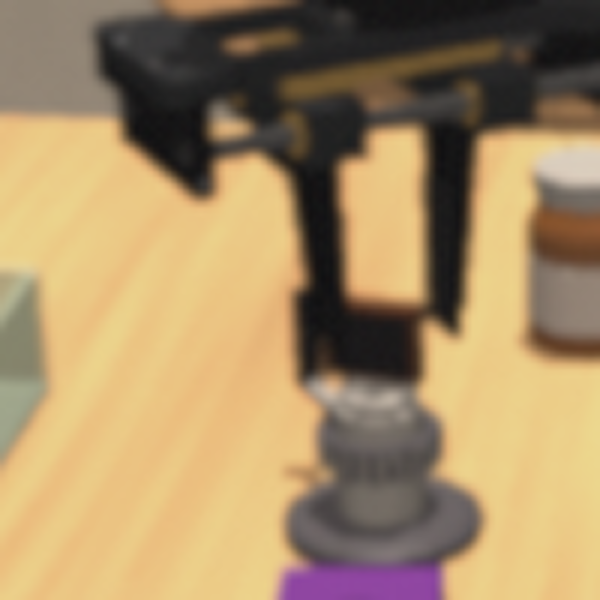

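View pics/t8.png

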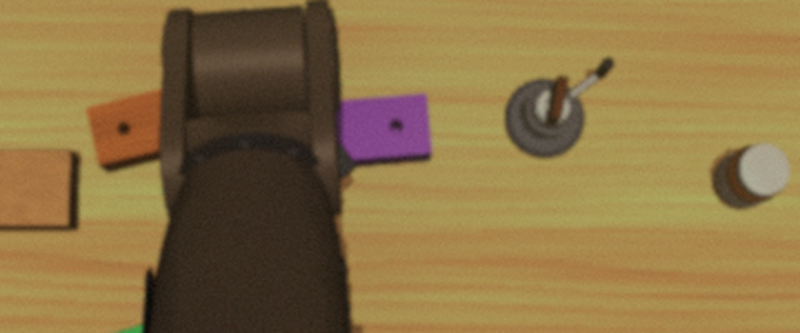

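Call:
jog_arm(series=[{"dx": -0.04,"dy": 0.04,"dz": 0.02,"rx": 0,"ry": 0,"rz": 0,"gripper": 0.4},{"dx": -0.04,"dy": 0.05,"dz": 0.02,"rx": 0,"ry": 0,"rz": 0,"gripper": 0.4},{"dx": -0.04,"dy": 0.05,"dz": 0,"rx": 0,"ry": 0,"rz": 0,"gripper": 0.4},{"dx": -0.04,"dy": 0.05,"dz": 0,"rx": 0,"ry": 0,"rz": 0,"gripper": 0.4},{"dx": -0.03,"dy": 0.05,"dz": 0,"rx": 0,"ry": 0,"rz": 0,"gripper": 0.4},{"dx": 0,"dy": 0.04,"dz": 0,"rx": 0,"ry": 0,"rz": 0,"gripper": 0.4},{"dx": 0,"dy": 0,"dz": 0,"rx": 0,"ry": 0,"rz": 0,"gripper": 0.4}])

```text
t: 20.35
eef_pos: [361.5, 340.0, 277.1]
tcp_rot: [-1.57, -0.001, 0.621]
ft_force: [-1.0, -0.9, 0.1]
opening: 0.398
```

```bash
python3 pic.py side s9 190 140 330 340; python3 pic.py top t9 120 130 520 280
python3 - <<'E'
from h import *
from cell import env
S=env.camera_info("side")
im=cv2.imread("pics/s9_full.png");cv2.imwrite("pics/s9b.png",cv2.resize(im[170:230,235:305],(700,600),interpolation=cv2.INTER_CUBIC))
for z in (71,75,79,119): print(z,proj(S,(577.2,-189.6+ (19 if z<=75 else 6),z)))
E
```

```text
71 [[270.96421514 198.5233598 ]]
75 [[270.90564105 197.21271941]]
79 [[271.69056055 193.95121233]]
119 [[271.11450499 180.69623954]]
```

View pics/s9.png

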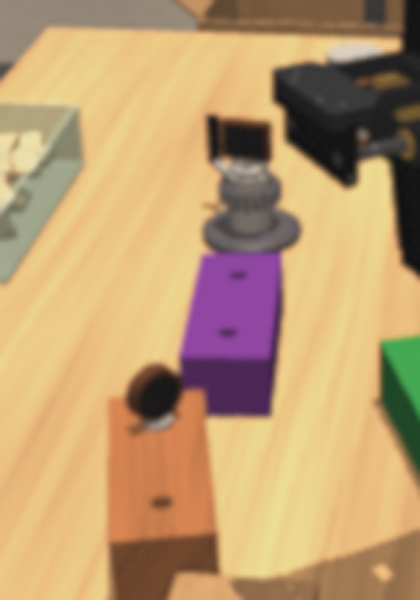

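View pics/s9b.png

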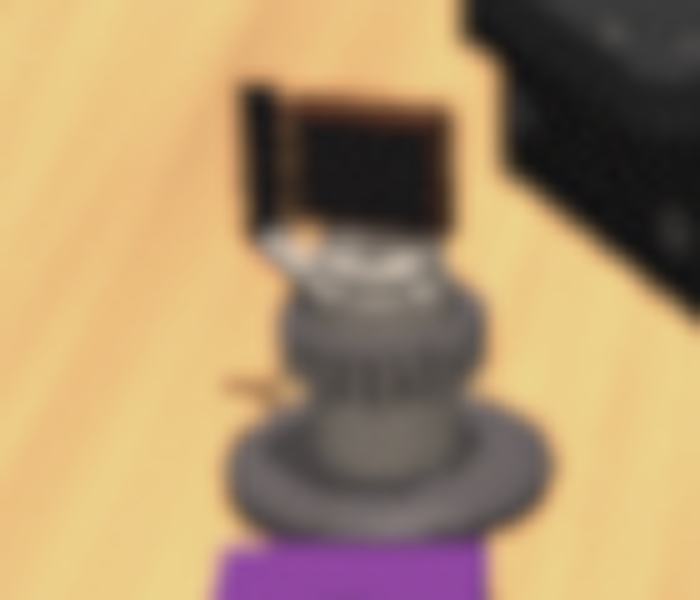

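View pics/t9.png

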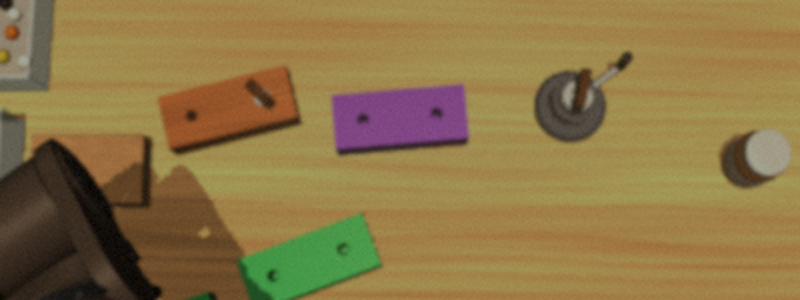

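```bash
python3 -c "
from cell import env
print(env.job_done())"
```

```text
the job is handed in; nothing more can be done
None
```

I moved the rectangular tag from the rack into the clamp stand, pushed it home, tightened the nut with the crank, and handed the job in at about 20.5 s of the 67 s allowed.

- **Seating:** The tag stopped dead at a tool height of 96.6 mm while the push rose to 24 N. The home height worked out from the rack grasp was 96.8 mm. That push is more than the 4 to 12 N the pads need and well below the 60 N ramming limit.
- **Tightening:** I turned the crank clockwise about 1.43 rad. The push stayed near 7.5 to 8 N, and the fit puts jaw contact at about 1.05 to 1.09 rad. I stopped at about 15.4 N, a rise of roughly 6.6 to 7.4 N.
- **Final pictures:** The tag stands upright on the rim, and the round tag is still in its rack hole. The jar and the carton show no sign of having moved, and nothing is touching the robot.

**Checks that were less certain:**
- The side camera put the panel about 1 mm higher than fully home. That is within the 2 mm calibration error, so I relied on the hard stop.
- Force readings scattered by about 0.6 N. Near the end the pinch also put a twist of about 0.12 N m on the post. I never measured that twist while the nut was still free, so the rise could be off by about 1 N.

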